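# Close the sample block and hold it in the corner of the reading stage

### The job

Close the open aluminium sample block with the blue lid while it still stands where it is, away from the fences. Then bring the closed block into the corner of the black reading stage so that it stands flat, square and flush against both brass fences, and finish while holding it there: the program ends with the gripper still on it, pushing it firmly against both fences at once. Leave the other things on the bench where they are and do not tip the block over.

Things in the scene. Friction and masses are not known exactly. Their poses are not given: they have to be found in the camera images.
- stage: Fixed black plate of the reading stage, 190 x 190 mm, 14 mm thick; origin at the centre of its underside on the bench, z up. Two brass fences stand on it: fence A along its +x edge, fence B along its +y edge; they meet at the (+x, +y) corner. Their inner faces lie at x = +80 mm and y = +80 mm in this frame. The other two sides are open.
- fence_a: Fixed brass bar on the stage's +x edge: 15 mm thick (x), 175 mm long (y), rises 12 mm above the plate's top; origin at its underside, 87.5 mm along +x from the stage's centre, on the plate's top (14 mm above the bench). Axes as the stage. Its inner face looks to the stage's -x.
- fence_b: Fixed brass bar on the stage's +y edge: 15 mm thick (y), 175 mm long (x), rises 12 mm above the plate's top; origin at its underside, 87.5 mm along +y from the stage's centre, on the plate's top. Axes as the stage. Its inner face looks to the stage's -y.
- corner_seat (a point): Centre of the round glass window (38 mm across, flush with the plate) near the fences' corner, at (52, 52) mm from the stage's centre, on the plate's top. The middle of the block's underside is here when it touches both fences squarely.
- block: Loose aluminium sample block, 56 x 56 mm and 46 mm tall, about 0.34 kg (varies), standing on the stage, turned at an angle to the fences; origin at the centre of its underside, x and y square to its sides, z up. In its top is a round well, 43 mm across with a 2 mm chamfer and 18 mm deep, centred. Its sides stand 34 mm clear above the fences' tops.
- block_center (a point): Centre of the sample block, 23 mm above its underside; axes as the block.
- lid: Loose round lid, about 70 g (varies), lying plug down on the bench: blue plug 38 mm across and 10 mm high that drops into the block's well, over it a blue flange 52 mm across and 5 mm thick that rests on the block's top (lid origin then 36 mm above the block's origin), over that a white upright round knob 20 mm across and 26 mm tall. Origin at the centre of the plug's underside, z up; total height 41 mm.
- lid_knob (a point): Point on the lid's axis in the lower half of the knob, 30 mm above the plug's underside (15 mm above the flange's top, 11 mm below the knob's top).
- vial: Bystander: small amber jar, 28 mm across, 55 mm tall, standing some 10 cm from the lid; origin at its underside.
- tile: Bystander: white ceramic reference disc, 46 mm across, 9 mm thick, lying some 10 cm from the lid; origin at its underside.
- reagent: Bystander: amber bottle, 60 mm across, 140 mm tall, beyond the work area; origin at its underside.
- beaker: Bystander: glass beaker, 68 mm across, 85 mm tall, beyond the work area; origin at its underside.
- spatula: Bystander: steel laboratory spatula, 180 mm long, 5 mm thick, lying at the right edge of the work area; origin under its middle.
- weight: Bystander: steel weight with a small head, 38 mm across, 54 mm tall, at the left edge of the work area; origin at its underside.

How it is judged:
On the way:
1. the lid sits in the block's well, flange on the block's top, while the block still stands on the stage well away from the corner (more than 25 mm) (horizontal distance between lid_knob and block_center below 0.006 m and z of lid in the frame of block between 0.032 and 0.04 m and angle between lid's own z axis and vertical below 0.08 rad and horizontal distance between block and corner_seat above 0.025 m), for 0.3 s.
At the end, for the whole second after the job is handed in: Block flat on the stage (3 mm, 3 deg), square to the fences (3.4 deg), within 4 mm of the corner seat, pressing each fence with over 2 N, gripper still on block or lid (over 1 N), at rest; lid seated on it (6 mm off centre, 4 mm in height, 4.5 deg) (horizontal distance between lid_knob and block_center below 0.006 m and z of lid in the frame of block between 0.032 and 0.04 m and angle between lid's own z axis and vertical below 0.08 rad and contact force between block and fence_a above 2 N and contact force between block and fence_b above 2 N and (angle between the x axis of block and the x axis of stage, either way round below 0.06 rad or angle between the x axis of block and the y axis of stage, either way round below 0.06 rad) and (contact force between any of the fingers, the arm and block above 1 N or contact force between the fingers and lid above 1 N) and horizontal distance between block and corner_seat below 0.004 m and z of block in the frame of stage between 0.011 and 0.017 m and angle between block's own z axis and vertical below 0.05 rad and linear speed of block below 0.02 m/s); the arm keeps its last pose, push and grip.
It fails at once if the sample block is tipped over (more than 30 degrees) (angle between block's own z axis and vertical above 0.52 rad).
It fails at once if a bystander is moved by more than 30 mm (distance of any of vial, tile, reagent, beaker, spatula, weight from where it was at the start of the episode above 0.03 m).
It also fails if it takes over 64 s, if anything falls off the work surface, if the arm or the gripper's body presses on something with over 40 N, if the wrist force passes 120 N, or if a joint passes its speed limit or range.

### The arm

A 6-joint arm with a two-finger parallel gripper is mounted at the origin on the work surface. World frame = base frame: x ahead of the robot, y to its left, z up, the work surface at z = 0. Lengths are in m, angles in rad, forces in N, time in s.
With the tool pointing down it reaches from about 0.275 to 0.85 m from the base axis. Payload 19 kg.
Tool frame: the origin (TCP) lies midway between the tips of the shut fingers; the grasp point (between the pads) lies grasp_offset behind it (grasp_offset is the distance from the TCP to the grasp point, in m); z points along the fingers, x is the direction in which the jaws open and shut, and the axes are right-handed (so a half turn about z gives the same grasp; the last joint's range is limited). The gripper opens to 85 mm and grips with 20 to 120 N. Pads are 22 mm wide; open, the fingers measure 114 mm over their backs; the gripper's body (76 mm by 85 mm) begins 54 mm behind the grasp point. The pads swing forward as they close: fully open they stand 13 mm farther back than shut.
Start: joints at [1.124, 0.15, 1.437, -0, 1.554, -0.134], TCP at [0.177, 0.547, 0.231] pointing down, gripper open.
Joint ranges: [-2.8, 2.8], [-0.68, 2.1], [0.12, 2.68], [-1.39, 4.53], [0.16, 2.79], [-2.81, 2.81]. Speed limits (rad/s): [1.89, 1.89, 2.22, 3.01, 3.01, 3.01].

### API

Orientations are given as a 3x3 rotation matrix whose columns are the frame's x, y, z axes.
In Python, from workcell import observe, grab_frame, finish_job, grasp_offset gives the robot as it stands.
- The arm moves only by the tool arm_command, never from a script. Its argument "deltas" is one flat list of numbers, 7 for each row, row after row: the shift along the tool's x, y, z in m, then the turn, a rotation vector about the tool's x, y, z in rad, then the finger opening in m, from 0 to 0.0854. In form: [tx, ty, tz, rx, ry, rz, jaw, tx, ty, tz, rx, ry, rz, jaw, ...]. A call has exactly 8 rows; each row shifts and turns the commanded pose from where the row before left it, along the tool's axes as they then stand; what a row does not reach is not made up. A row lasts 1/12 s, in which the tool goes at most 41.7 mm and 7.16 degrees, less where a joint would pass 70% of its speed; a pose out of reach is approached as far as the arm can. A call is refused whole if a number of a shift passes 0.0417 or a number of a turn 0.125, either way. A call with a gripper value outside its range is refused whole. The fingers move at their own pace and stop on an object; "grip_force" is the grip in N (left out, the last holds). Time passes only in rows, so rows that do not move let the fingers close, or fill a call up. It gives the time, the measured TCP pose, the force and the opening at its end, in the units of the state.
- observe(): the state, without advancing time (a new reading comes with each control period).
- grab_frame(name): name is "scene" or "side" or "wrist"; returns a dict with "color" (480x640x3 uint8, red, green, blue), "range_z" (480x640 float32, m along the optical axis (not along the pixel's ray), 0 where there is no reading), "K" (3x3 intrinsics, pixels), "k1" (the pictures are not rectified: a ray, as slopes to the right and down, at radius r is drawn at 1 + k1 r^2 times it, then the intrinsics apply), "rvec" (rotation vector, rad) and "tvec" (3), from world to camera coordinates, as OpenCV has them. Camera axes: x right, y down, z forward; pixel columns grow to the right and rows downward; lengths in m; the calibration is good to about 2 mm. A picture is of the moment at which its call begins.
- finish_job(): hands the job in, once; it reports no verdict.
The state is a dict: "clock": time; "qpos": joint angles; "dq": joint speeds; "tau": joint torques, N m; "position": TCP position; "eef_rot": TCP orientation; "wrist_force": force on the tool from outside, world axes, zero at the start; "moment": the same for the moment, N m; "grip_width": finger opening in m.
Only numpy, scipy, OpenCV 4.12 (cv2) and the standard library are available. Lean on these libraries where they do the work, as an engineer would, in place of code of your own. Each camera call takes 0.05 s, during which the arm holds its last target.

## Working session

There is one attempt and no reset: what is moved stays moved. The work goes in short steps, Python scripts to look and compute and a tool call to move; the robot and the scene stay as the last step left them, time stands still between calls to the robot, and variables do not carry over. Pictures are saved under pics/ and viewed, and the job is handed in when it is done.

Besides the shell and the picture viewer there is one more tool, called by a JSON object that holds its "method" and its "body". arm_command: Moves the arm, as the interface text tells. Its arguments: {"type":"object","properties":{"deltas":{"type":"array","items":{"type":"number"}},"grip_force":{"type":"number"}},"required":["deltas"]}

```bash
mkdir -p pics; ls
cat > h.py <<'E'
import numpy as np, cv2
from workcell import observe, grab_frame, finish_job, grasp_offset
def save(n,f,crop=None,s=1):
    im=f["color"][:,:,::-1]
    if crop: x0,y0,x1,y1=crop; im=im[y0:y1,x0:x1]
    if s!=1: im=cv2.resize(im,None,fx=s,fy=s,interpolation=cv2.INTER_CUBIC)
    cv2.imwrite("pics/"+n,im)
def ray(f,u,v):
    d=np.array([f["k1"],0,0,0,0.])
    p=cv2.undistortPoints(np.array([[[u,v]]],float),f["K"],d)[0,0]
    R,_=cv2.Rodrigues(np.array(f["rvec"],float)); t=np.array(f["tvec"],float).ravel()
    return R.T@np.array([p[0],p[1],1]), -R.T@t
def onz(f,u,v,z):
    d,o=ray(f,u,v); return o+d*(z-o[2])/d[2]
def cloud(f):
    h,w=f["range_z"].shape
    u,v=np.meshgrid(np.arange(w),np.arange(h))
    p=cv2.undistortPoints(np.stack([u,v],-1).reshape(-1,1,2).astype(float),f["K"],np.array([f["k1"],0,0,0,0.]))[:,0]
    z=f["range_z"].reshape(-1)
    P=np.c_[p*z[:,None],z]
    R,_=cv2.Rodrigues(np.array(f["rvec"],float)); t=np.array(f["tvec"],float).ravel()
    W=(P-t)@R
    W[z==0]=np.nan
    return W.reshape(h,w,3)
E
python3 - <<'E'
from h import *
import pickle
np.set_printoptions(precision=4,suppress=True)
print(grasp_offset, observe())
for n in("scene","side","wrist"):
    f=grab_frame(n); save(n+"0.png",f); pickle.dump(f,open(n+"0.pkl","wb")); d,o=ray(f,320,240); print(n,o,d,f["k1"],f["K"][0,0])
E
```

```text
pics
0.0187 {'clock': 0.0, 'qpos': array([ 1.124 ,  0.1509,  1.438 , -0.    ,  1.5538, -0.134 ]), 'dq': array([-0.    , -0.0018,  0.0011,  0.0002,  0.0018,  0.0002]), 'tau': array([ -0.0018, -71.3065, -57.0868,  -0.0003,   0.0087,  -0.    ]), 'position': array([0.1769, 0.5469, 0.2307]), 'eef_rot': array([[ 0.3078,  0.9515, -0.0005],
       [ 0.9515, -0.3078, -0.0011],
       [-0.0012, -0.0002, -1.    ]]), 'wrist_force': array([-0.0032, -0.0661, -0.5587]), 'moment': array([ 0.0125, -0.0046,  0.0329]), 'grip_width': 0.08536543881088264}
scene [0.9935 0.6336 0.6769] [-0.4392 -0.6343 -0.6365] -0.09313534435241555 488.6926475131216
side [ 0.0593 -1.3014  0.8995] [ 0.3092  0.7941 -0.5236] -0.04857058615944732 619.6330383308423
wrist [0.0988 0.5716 0.3725] [ 0.3005 -0.1145 -0.947 ] -0.0029025622825167717 347.0626374750289
```

View pics/scene0.png

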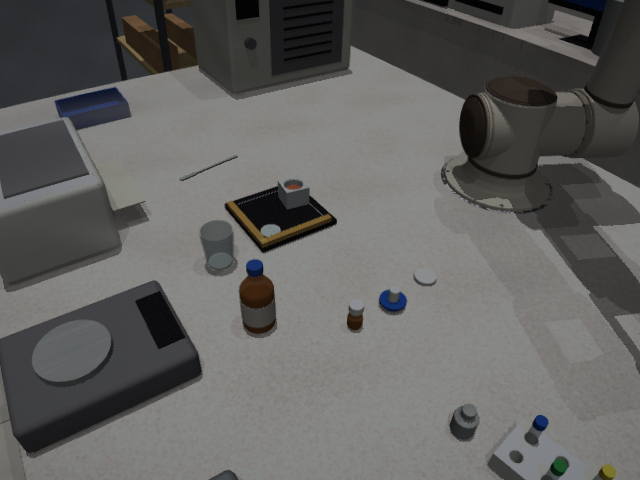

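View pics/side0.png

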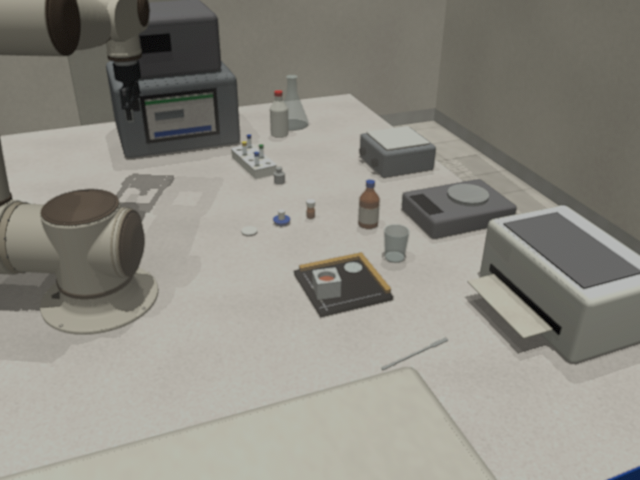

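View pics/wrist0.png

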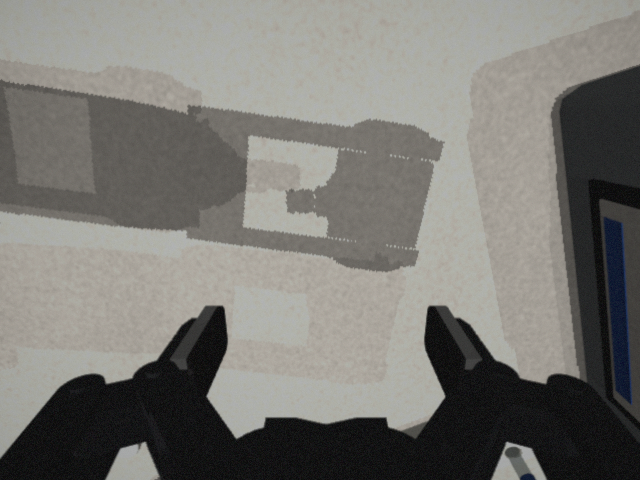

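The scene view shows the stage around (280,215), with the block at (293,192), the fences' corner at (262,245), the lid at (393,300), the vial at (355,315) and the tile at (425,275). I'll enlarge these.

Run:
```python
from h import *
import pickle
f=pickle.load(open("scene0.pkl","rb")); g=pickle.load(open("side0.pkl","rb"))
save("c1.png",f,(215,165,345,255),6)
save("c2.png",f,(340,250,450,340),6)
save("c3.png",g,(285,240,405,330),6)
```

```text
(no output)
```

View pics/c1.png

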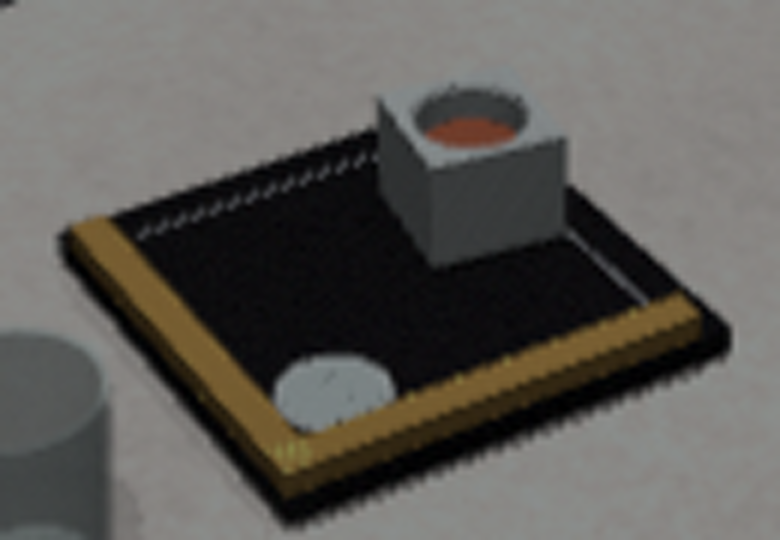

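View pics/c2.png

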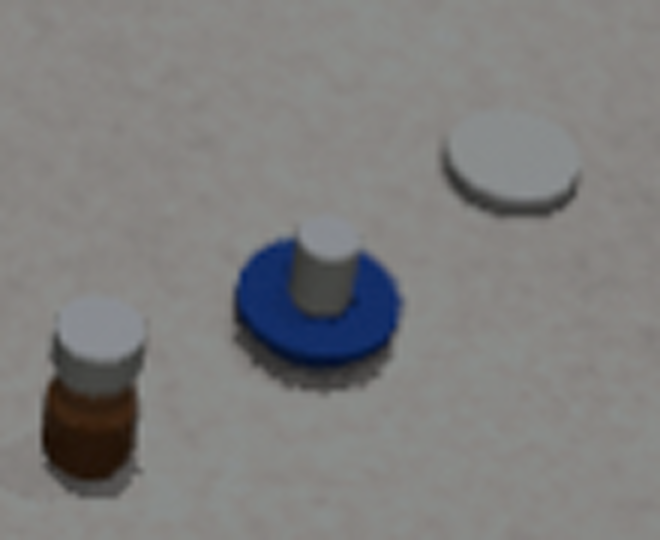

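View pics/c3.png

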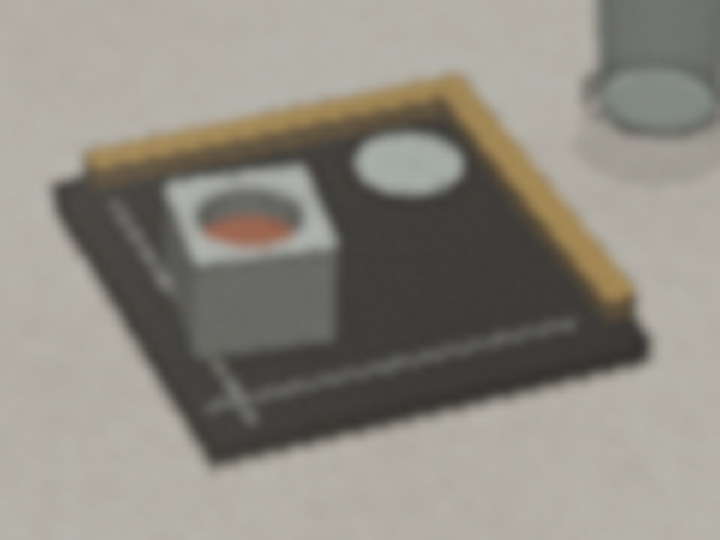

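Run:
```python
from h import *
import pickle
np.set_printoptions(precision=4,suppress=True)
f=pickle.load(open("scene0.pkl","rb")); g=pickle.load(open("side0.pkl","rb"))
def C(fr,x0,y0,P,z,s=6): return np.array([onz(fr,x0+(x+.5)/s-.5,y0+(y+.5)/s-.5,z)[:2] for x,y in P])
c1=lambda P,z:C(f,215,165,P,z); c2=lambda P,z:C(f,340,250,P,z); c3=lambda P,z:C(g,285,240,P,z)
print("block top scene",c1([(378,98),(435,168),(567,140)],.06))
print("block top side",c3([(165,182),(305,163),(338,243),(190,270)],.06), c3([(165,182),(305,163),(338,243),(190,270)],.06).mean(0))
print("rim? scene",c1([(413,120),(528,120)],.06))
print("fence inner scene",c1([(108,220),(300,435),(683,292)],.026))
print("plate side", c3([(52,188),(215,463),(650,350)],.014))
print("fence out side", c3([(88,150),(455,75),(633,295)],.026))
print("window scene",c1([(335,392)],.014),"side",c3([(410,164)],.014))
print("knob top",c2([(330,238)],.041),"flange",c2([(237,300),(400,305)],.015), "vial top",c2([(98,328)],.055),"tile",c2([(512,155)],.009))
W=cloud(f)
m=(W[...,2]>0.055)&(W[...,2]<0.065)
P=W[165:255,215:345][m[165:255,215:345]]; print(len(P),P.mean(0))
P=P[:,:2].astype(np.float32); print(cv2.minAreaRect(P))
Wg=cloud(g)
S=Wg[240:330,285:405].reshape(-1,3);P=S[(S[:,2]>.057)&(S[:,2]<.064)]; print(len(P),P.mean(0),cv2.minAreaRect(P[:,:2].astype(np.float32)))
for n,w,(a,b,c,d) in(("sc",W,(280,310,375,410)),("sd",Wg,(205,230,270,295))):
    S=w[a:b,c:d].reshape(-1,3); P=S[S[:,2]>.036]; print(n,"knob",P.mean(0),len(P)); P=S[(S[:,2]>.012)&(S[:,2]<.018)]; print(len(P),cv2.minEnclosingCircle(P[:,:2].astype(np.float32)))
```

```text
block top scene [[ 0.5324 -0.2131]
 [ 0.5382 -0.1598]
 [ 0.4858 -0.1499]]
block top side [[ 0.488  -0.1494]
 [ 0.5456 -0.1565]
 [ 0.5365 -0.2127]
 [ 0.476  -0.2092]] [ 0.5115 -0.1819]
rim? scene [[ 0.5287 -0.1925]
 [ 0.4911 -0.1695]]
fence inner scene [[ 0.6384 -0.2389]
 [ 0.6381 -0.0845]
 [ 0.4761 -0.0837]]
plate side [[ 0.4655 -0.0738]
 [ 0.4634 -0.2697]
 [ 0.6502 -0.2645]]
fence out side [[ 0.4833 -0.069 ]
 [ 0.6525 -0.0697]
 [ 0.6523 -0.2434]]
window scene [[ 0.6089 -0.1128]] side [[ 0.6138 -0.1102]]
knob top [[0.5167 0.1903]] flange [[0.5394 0.1774]
 [0.4977 0.2064]] vial top [[0.6079 0.1921]] tile [[0.416  0.1709]]
381 [ 0.5794 -0.1499  0.0597]
((0.6210155487060547, -0.13978897035121918), (0.31011322140693665, 0.07309703528881073), 20.903642654418945)
245 [ 0.5499 -0.1719  0.0602] ((0.6148328185081482, -0.15536412596702576), (0.28522324562072754, 0.07441126555204391), 16.593677520751953)
sc knob [0.5185 0.1915 0.0416] 84
300 ((0.5171731114387512, 0.1897011250257492), 0.02703840099275112)
sd knob [0.5189 0.1853 0.0407] 26
95 ((0.5210533142089844, 0.18422961235046387), 0.02876720204949379)
```

```bash
cat >> h.py <<'E'
from scipy.spatial.transform import Rotation as Ro
np.set_printoptions(precision=4,suppress=True)
def down(yaw): # azimuth of tool x in rad
    c,s=np.cos(yaw),np.sin(yaw); return np.array([[c,s,0],[s,-c,0],[0,0,-1.]])
def plan(p,yaw,n,p0=None,R0=None):
    o=observe(); p0=o["position"] if p0 is None else np.array(p0); R0=o["eef_rot"] if R0 is None else R0
    rel=R0.T@down(yaw); r=Ro.from_matrix(rel).as_rotvec()/n
    A=sum(Ro.from_rotvec(r*k).as_matrix() for k in range(n))
    t=np.linalg.solve(A,R0.T@(np.array(p)-p0))
    print("row",np.round(t,4).tolist(),np.round(r,4).tolist(),"x",n)
def st():
    o=observe(); print(round(o["clock"],2),o["position"],"yaw",np.degrees(np.arctan2(o["eef_rot"][1,0],o["eef_rot"][0,0])).round(2),"tilt",o["eef_rot"][:2,2],"F",o["wrist_force"],"w",round(o["grip_width"],4),"q",o["qpos"])
E
python3 -c "
from h import *
plan([.505,.19,.17],np.pi/2,16)"
```

```text
row [-0.0187, 0.024, 0.0038] [-0.0, 0.0001, -0.0195] x 16
```

{"method": "arm_command", "body": {"deltas": [-0.0187, 0.024, 0.0038, 0, 0, -0.0195, 0.085, -0.0187, 0.024, 0.0038, 0, 0, -0.0195, 0.085, -0.0187, 0.024, 0.0038, 0, 0, -0.0195, 0.085, -0.0187, 0.024, 0.0038, 0, 0, -0.0195, 0.085, -0.0187, 0.024, 0.0038, 0, 0, -0.0195, 0.085, -0.0187, 0.024, 0.0038, 0, 0, -0.0195, 0.085, -0.0187, 0.024, 0.0038, 0, 0, -0.0195, 0.085, -0.0187, 0.024, 0.0038, 0, 0, -0.0195, 0.085]}}

```text
clock: 0.82
position: [0.3274, 0.3543, 0.2007]
eef_rot: [[0.155, 0.988, -0.0], [0.988, -0.155, -0.0], [-0.0, -0.0, -1.0]]
wrist_force: [0.2, 0.5, -0.3]
grip_width: 0.085
```

{"method": "arm_command", "body": {"deltas": [-0.0187, 0.024, 0.0038, 0, 0, -0.0195, 0.085, -0.0187, 0.024, 0.0038, 0, 0, -0.0195, 0.085, -0.0187, 0.024, 0.0038, 0, 0, -0.0195, 0.085, -0.0187, 0.024, 0.0038, 0, 0, -0.0195, 0.085, -0.0187, 0.024, 0.0038, 0, 0, -0.0195, 0.085, -0.0187, 0.024, 0.0038, 0, 0, -0.0195, 0.085, -0.0187, 0.024, 0.0038, 0, 0, -0.0195, 0.085, -0.0187, 0.024, 0.0038, 0, 0, -0.0195, 0.085]}}

```text
clock: 1.48
position: [0.5056, 0.1885, 0.1702]
eef_rot: [[-0.0, 1.0, -0.0], [1.0, 0.0, -0.0], [-0.0, -0.0, -1.0]]
wrist_force: [0.4, 0.2, -0.0]
grip_width: 0.085
```

Run:
```python
from h import *
import pickle
f=grab_frame("wrist"); save("w1.png",f); pickle.dump(f,open("w1.pkl","wb")); st()
```

```text
1.53 [0.5087 0.1855 0.1691] yaw 89.99 tilt [-0.0001 -0.0017] F [ 0.2768 -4.0458 -2.9738] w 0.0848 q [ 0.2084  0.1105  1.609  -0.0016  1.4225 -1.362 ]
```

View pics/w1.png

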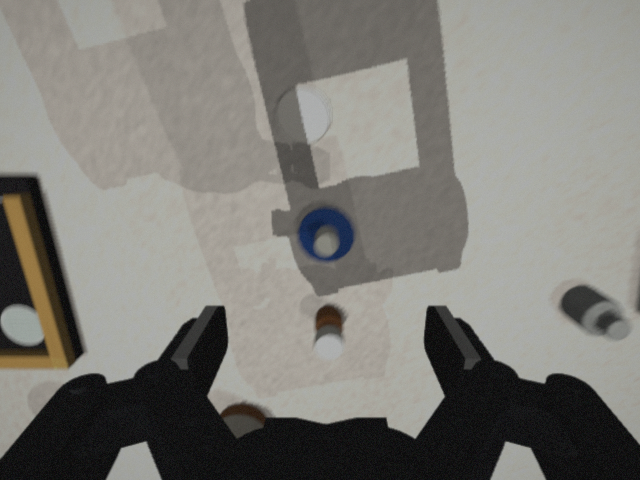

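The lid is at (326,234) with its knob top near (326,243), the vial is at (328,330), and the fences' corner shows at (65,365). I'll refine the lid from a crop.

Run:
```python
from h import *
import pickle
f=pickle.load(open("w1.pkl","rb"))
save("w1c.png",f,(280,190,370,280),6)
im=f["color"].astype(int); b=(im[...,2]>im[...,0]+40)&(np.arange(480)[:,None]<290)
v,u=np.nonzero(b); print(len(u),u.min(),u.max(),v.min(),v.max())
print(onz(f,(u.min()+u.max())/2,(v.min()+v.max())/2,.0145))
print(onz(f,325.5,243,.041), "vial",onz(f,328,345,.055))
W=cloud(f); S=W[200:270,290:365].reshape(-1,3); P=S[S[:,2]>.035]; print(len(P),P.mean(0),np.median(S[:,2]))
```

```text
1336 300 352 209 259
[0.5186 0.1884 0.0145]
[0.518  0.1879 0.041 ] vial [0.6071 0.1902 0.055 ]
433 [0.5168 0.19   0.0398] nan
```

View pics/w1c.png

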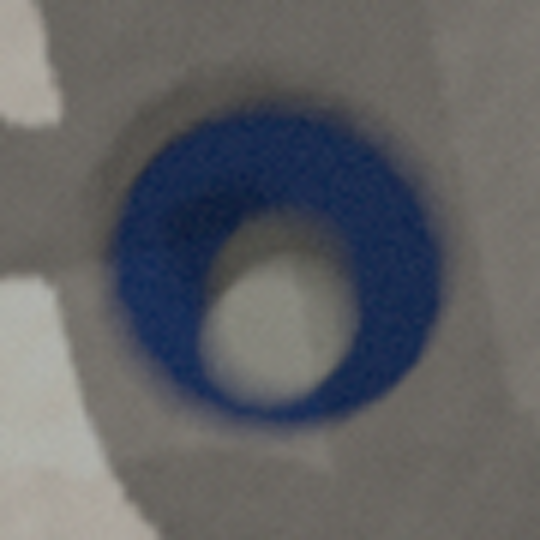

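{"method": "arm_command", "body": {"deltas": [0, 0.002, 0.02, 0, 0, 0, 0.06, 0, 0.002, 0.02, 0, 0, 0, 0.06, 0, 0.002, 0.02, 0, 0, 0, 0.06, 0, 0.002, 0.02, 0, 0, 0, 0.06, 0, 0, 0.02, 0, 0, 0, 0.06, 0, 0, 0, 0, 0, 0, 0.06, 0, 0, 0, 0, 0, 0, 0.06, 0, 0, 0, 0, 0, 0, 0.06], "grip_force": 30}}

```text
clock: 2.2
position: [0.5131, 0.1899, 0.0716]
eef_rot: [[0.001, 1.0, 0.001], [1.0, -0.001, 0.0], [0.0, 0.001, -1.0]]
wrist_force: [0.9, 0.0, 0.6]
grip_width: 0.0598
```

Run:
```python
from h import *
import pickle
f=grab_frame("wrist"); save("w2.png",f); st()
```

```text
2.25 [0.5133 0.19   0.0719] yaw 89.96 tilt [0.0017 0.0003] F [ 0.194   0.7458 -0.4635] w 0.0598 q [ 0.2137  0.1996  1.714  -0.0001  1.2263 -1.3563]
```

View pics/w2.png

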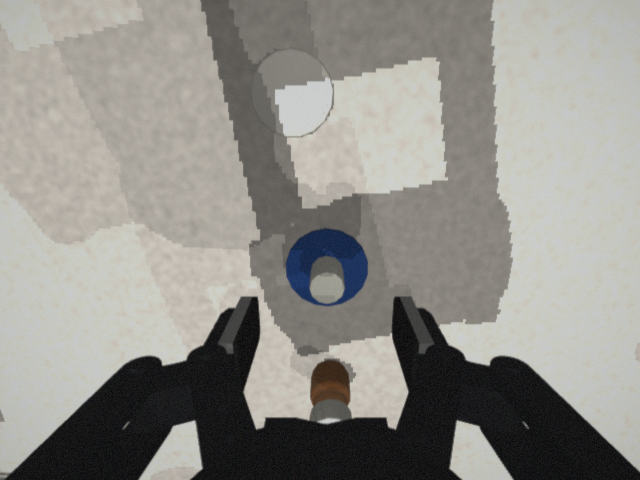

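The knob top is at (327,288), centred between the fingertips at (248,300) and (402,300). I'll measure it again at this closer range.

Run:
```python
from h import *
f=grab_frame("wrist"); st()
im=f["color"].astype(int); b=(im[...,2]>im[...,0]+40)&(np.arange(480)[:,None]<320)
v,u=np.nonzero(b); print(u.min(),u.max(),v.min(),v.max(), onz(f,(u.min()+u.max())/2,(v.min()+v.max())/2,.0145),onz(f,327,288,.041))
```

```text
2.3 [0.5133 0.19   0.0719] yaw 89.96 tilt [0.0018 0.0003] F [ 0.3559 -0.9049 -0.5327] w 0.0603 q [ 0.2137  0.1996  1.7141 -0.0001  1.2261 -1.3563]
286 366 229 304 [0.5163 0.1898 0.0145] [0.5177 0.1903 0.041 ]
```

{"method": "arm_command", "body": {"deltas": [0, 0.002, 0.0175, 0, 0, 0, 0.045, 0, 0.002, 0.0175, 0, 0, 0, 0.045, 0, 0, 0.0175, 0, 0, 0, 0.045, 0, 0, 0, 0, 0, 0, 0.045, 0, 0, 0, 0, 0, 0, 0.01, 0, 0, 0, 0, 0, 0, 0.01, 0, 0, 0, 0, 0, 0, 0.01, 0, 0, 0, 0, 0, 0, 0.01], "grip_force": 30}}

```text
clock: 2.97
position: [0.5175, 0.19, 0.0196]
eef_rot: [[0.001, 1.0, 0.002], [1.0, -0.001, 0.0], [0.0, 0.002, -1.0]]
wrist_force: [-2.8, -0.4, 8.5]
grip_width: 0.0187
```

Run:
```python
from h import *
f=grab_frame("wrist"); save("w3.png",f); st()
```

```text
3.02 [0.5175 0.19   0.0196] yaw 89.96 tilt [0.0022 0.0004] F [-1.2341  0.5969  8.4795] w 0.0187 q [ 0.2121  0.2654  1.7523 -0.0001  1.1217 -1.3579]
```

View pics/w3.png

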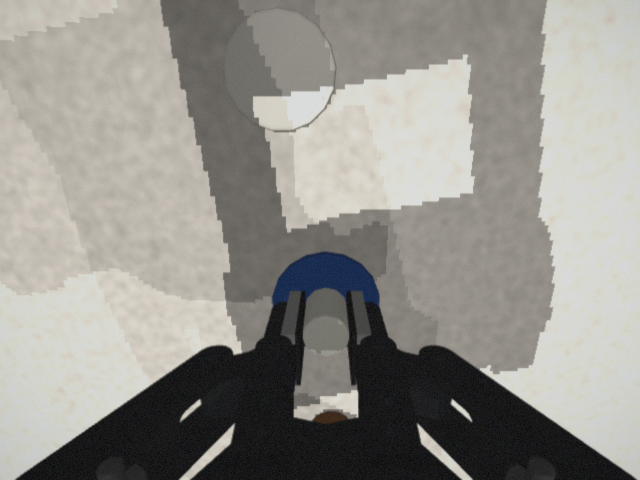

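{"method": "arm_command", "body": {"deltas": [0, 0, 0, 0, 0, 0, 0.01, 0, 0, -0.015, 0, 0, 0, 0.01, 0, 0, -0.02, 0, 0, 0, 0.01, 0, 0, -0.025, 0, 0, 0, 0.01, 0, 0, -0.03, 0, 0, 0, 0.01, 0, 0, -0.03, 0, 0, 0, 0.01, 0, 0, -0.02, 0, 0, 0, 0.01, 0, 0, 0, 0, 0, 0, 0.01], "grip_force": 50}}

```text
clock: 3.68
position: [0.5183, 0.1902, 0.1635]
eef_rot: [[0.001, 1.0, 0.007], [1.0, -0.001, 0.001], [0.001, 0.007, -1.0]]
wrist_force: [0.5, 0.5, -0.8]
grip_width: 0.0179
```

Run:
```python
from h import *
f=grab_frame("wrist"); save("w4.png",f); st()
g=grab_frame("side"); save("s4.png",g,(220,120,360,225),5)
plan([.48,-.182,.16],np.radians(81.5),16)
```

```text
3.73 [0.5177 0.19   0.161 ] yaw 89.96 tilt [0.0048 0.0009] F [ 0.1057 -0.4528 -1.7856] w 0.0182 q [ 0.2121  0.1325  1.6011 -0.0001  1.4031 -1.3579]
row [-0.0234, -0.0007, -0.0001] [0.0001, -0.0, 0.0092] x 16
```

View pics/w4.png

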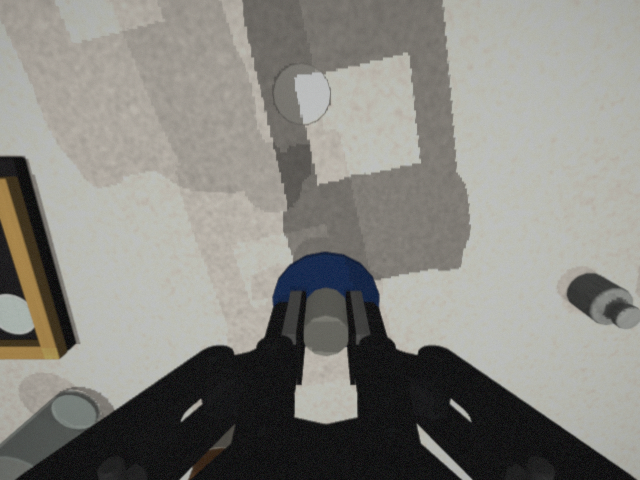

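View pics/s4.png

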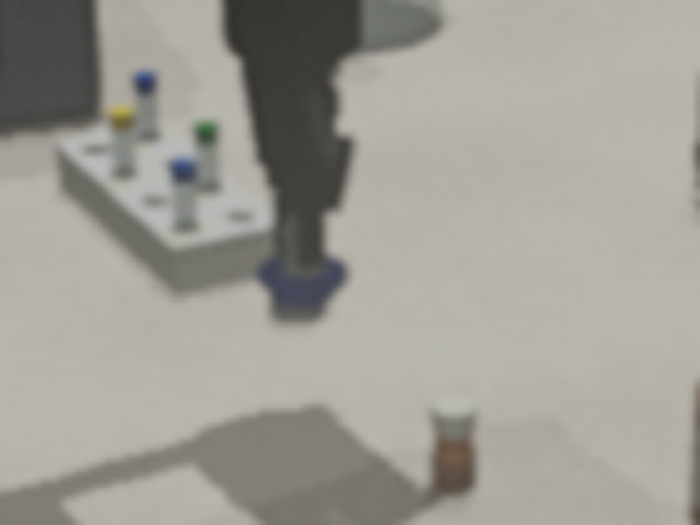

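Run:
```python
from h import *
import pickle
g=pickle.load(open("side0.pkl","rb"));f=pickle.load(open("scene0.pkl","rb"))
print("reagent",onz(f,258,322,.0),onz(g,369,222,0),"beaker",onz(f,221,262,0),onz(g,396,255,0))
plan([.55,-.182,.19],np.radians(81.5),16)
```

```text
reagent [0.75   0.0939 0.    ] [0.7605 0.1067 0.    ] beaker [ 0.7389 -0.0891  0.    ] [ 0.7536 -0.0798  0.    ]
row [-0.0231, 0.0037, -0.0019] [0.0001, -0.0, 0.0092] x 16
```

Nothing obstructs the path.

{"method": "arm_command", "body": {"deltas": [-0.023, 0.0037, -0.002, 0, 0, 0.0092, 0.01, -0.023, 0.0037, -0.002, 0, 0, 0.0092, 0.01, -0.023, 0.0037, -0.002, 0, 0, 0.0092, 0.01, -0.023, 0.0037, -0.002, 0, 0, 0.0092, 0.01, -0.023, 0.0037, -0.002, 0, 0, 0.0092, 0.01, -0.023, 0.0037, -0.002, 0, 0, 0.0092, 0.01, -0.023, 0.0037, -0.002, 0, 0, 0.0092, 0.01, -0.023, 0.0037, -0.002, 0, 0, 0.0092, 0.01]}}

```text
clock: 4.45
position: [0.5397, 0.0039, 0.173]
eef_rot: [[0.075, 0.997, -0.002], [0.997, -0.075, 0.0], [0.0, -0.002, -1.0]]
wrist_force: [-0.4, -0.5, -0.8]
grip_width: 0.0182
```

{"method": "arm_command", "body": {"deltas": [-0.023, 0.0037, -0.002, 0, 0, 0.0092, 0.01, -0.023, 0.0037, -0.002, 0, 0, 0.0092, 0.01, -0.023, 0.0037, -0.002, 0, 0, 0.0092, 0.01, -0.023, 0.0037, -0.002, 0, 0, 0.0092, 0.01, -0.023, 0.0037, -0.002, 0, 0, 0.0092, 0.01, -0.023, 0.0037, -0.002, 0, 0, 0.0092, 0.01, -0.023, 0.0037, -0.002, 0, 0, 0.0092, 0.01, -0.023, 0.0037, -0.002, 0, 0, 0.0092, 0.01]}}

```text
clock: 5.12
position: [0.5496, -0.1821, 0.1889]
eef_rot: [[0.148, 0.989, -0.002], [0.989, -0.148, 0.001], [0.0, -0.002, -1.0]]
wrist_force: [0.5, -0.7, -0.4]
grip_width: 0.0182
```

{"method": "arm_command", "body": {"deltas": [0, 0, 0, 0, 0, 0, 0.01, 0, 0, 0, 0, 0, 0, 0.01, 0, 0, 0, 0, 0, 0, 0.01, 0, 0, 0, 0, 0, 0, 0.01, 0, 0, 0, 0, 0, 0, 0.01, 0, 0, 0, 0, 0, 0, 0.01, 0, 0, 0, 0, 0, 0, 0.01, 0, 0, 0, 0, 0, 0, 0.01]}}

```text
clock: 5.78
position: [0.5501, -0.1808, 0.1901]
eef_rot: [[0.147, 0.989, 0.0], [0.989, -0.147, -0.0], [-0.0, 0.0, -1.0]]
wrist_force: [-0.6, -1.3, -0.5]
grip_width: 0.0181
```

Run:
```python
from h import *
import pickle
f=grab_frame("wrist"); save("w5.png",f); pickle.dump(f,open("w5.pkl","wb")); st()
```

```text
5.83 [ 0.5501 -0.1809  0.1901] yaw 81.54 tilt [ 0.     -0.0001] F [-0.8187  0.1272 -0.9392] w 0.0181 q [-0.4507  0.1758  1.4914 -0.0001  1.4743 -1.8738]
```

View pics/w5.png

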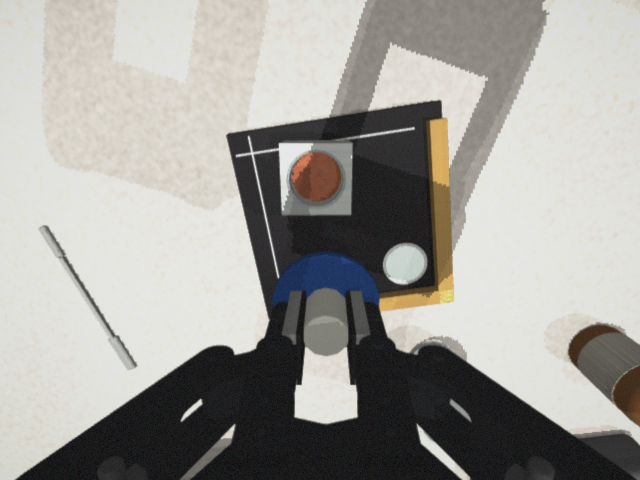

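The block's top spans about (279,142) to (352,215) with the well at (316,178). It sits almost square to the image. The seat window is at (405,264) and fence A's corner at (448,298). Enlarging.

Run:
```python
from h import *
import pickle
f=pickle.load(open("w5.pkl","rb"))
save("w5c.png",f,(265,125,365,230),6); save("w5d.png",f,(360,90,470,310),3.5)
```

```text
(no output)
```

View pics/w5c.png

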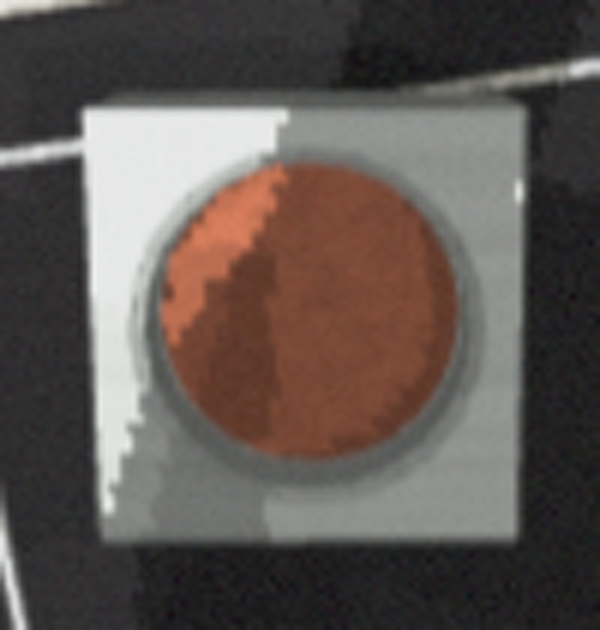

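View pics/w5d.png

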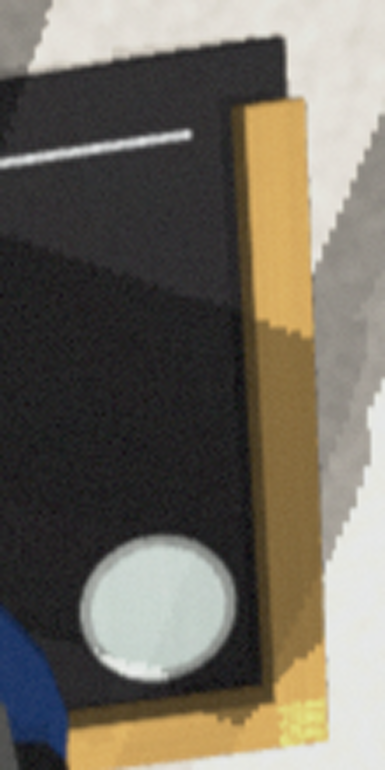

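Run:
```python
from h import *
import pickle
f=pickle.load(open("w5.pkl","rb"))
def C(x0,y0,s,P,z): return np.array([onz(f,x0+(x+.5)/s-.5,y0+(y+.5)/s-.5,z)[:2] for x,y in P])
B=C(265,125,6,[(82,107),(527,107),(518,543),(103,543)],.06); print(B,B.mean(0))
for a,b in((0,1),(3,2),(0,3),(1,2)):
    d=B[b]-B[a]; print(np.linalg.norm(d),np.degrees(np.arctan2(d[1],d[0])))
print("well",C(265,125,6,[(306,317)],.06))
F=C(360,90,3.5,[(245,105),(270,690),(70,712)],.026); print(F)
d=F[0]-F[1];e=F[2]-F[1]; print(np.degrees(np.arctan2(d[1],d[0])),np.degrees(np.arctan2(e[1],e[0])))
print("win",C(360,90,3.5,[(158,608)],.014))
```

```text
[[ 0.4779 -0.2068]
 [ 0.4861 -0.1513]
 [ 0.5421 -0.1594]
 [ 0.5339 -0.2147]] [ 0.51   -0.1831]
0.056047337418127785 81.59327590028859
0.055850816408088796 81.59634531582105
0.05662950956755641 -8.022535984737544
0.05662554082868407 -8.221358792762432
well [[ 0.508 -0.183]]
[[ 0.4794 -0.0832]
 [ 0.635  -0.0843]
 [ 0.6337 -0.14  ]]
179.59754927807998 -91.39194987914314
win [[ 0.6112 -0.1111]]
```

Run:
```python
from h import *
plan([.51,-.183,.095],np.radians(81.6),6)
```

```text
row [-0.0013, -0.0066, 0.0158] [0.0, 0.0, -0.0002] x 6
```

{"method": "arm_command", "body": {"deltas": [-0.0013, -0.0066, 0.0158, 0, 0, 0, 0.01, -0.0013, -0.0066, 0.0158, 0, 0, 0, 0.01, -0.0013, -0.0066, 0.0158, 0, 0, 0, 0.01, -0.0013, -0.0066, 0.0158, 0, 0, 0, 0.01, -0.0013, -0.0066, 0.0158, 0, 0, 0, 0.01, -0.0013, -0.0066, 0.0158, 0, 0, 0, 0.01, 0, 0, 0, 0, 0, 0, 0.01, 0, 0, 0, 0, 0, 0, 0.01]}}

```text
clock: 6.5
position: [0.5096, -0.1829, 0.0953]
eef_rot: [[0.148, 0.989, -0.001], [0.989, -0.148, 0.0], [0.0, -0.001, -1.0]]
wrist_force: [0.5, 0.1, -0.0]
grip_width: 0.0181
```

Run:
```python
from h import *
import pickle
st()
for n,c in(("scene",(235,130,345,230)),("side",(270,210,390,310)),):
    f=grab_frame(n); save(n+"6.png",f,c,6); pickle.dump(f,open(n+"6.pkl","wb"))
f=grab_frame("wrist"); save("w6.png",f); pickle.dump(f,open("w6.pkl","wb"))
st()
```

```text
6.5 [ 0.5096 -0.1829  0.0953] yaw 81.51 tilt [-0.0007  0.0003] F [ 0.4691  0.1271 -0.0367] w 0.0181 q [-0.4869  0.167   1.7012 -0.      1.2741 -1.9095]
6.65 [ 0.5106 -0.1832  0.0964] yaw 81.53 tilt [ 0.0015 -0.0009] F [-0.6113 -0.0051  0.2297] w 0.0183 q [-0.4866  0.1665  1.6994 -0.0001  1.274  -1.9095]
```

View pics/scene6.png

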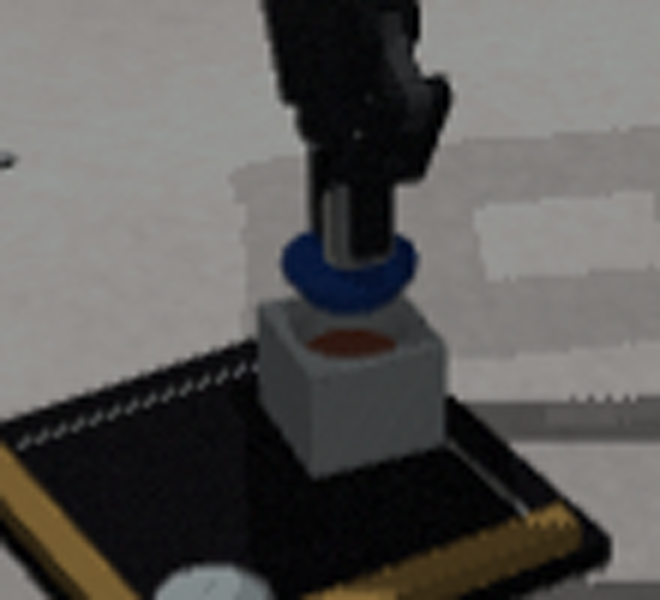

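View pics/side6.png

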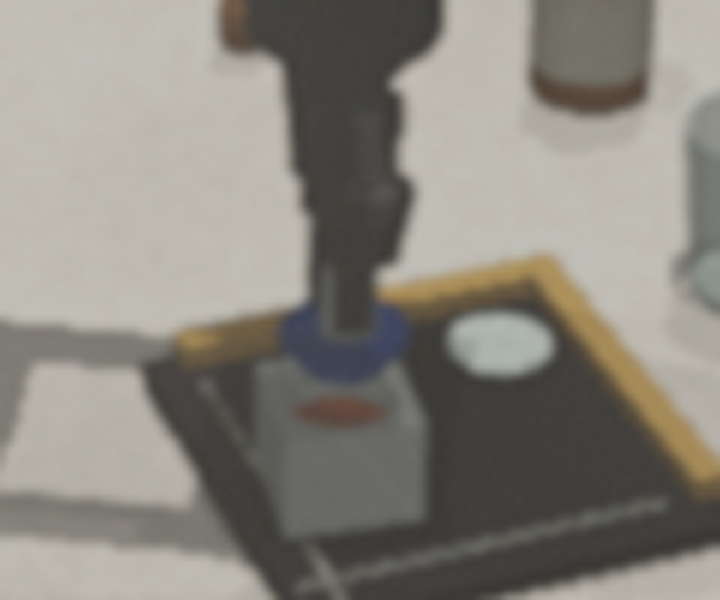

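View pics/w6.png

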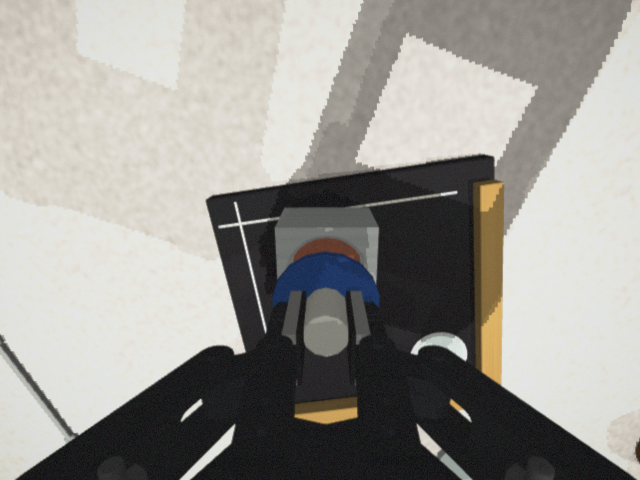

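The lid is centred over the block in all three views: flange at u 273–379 against block at 275–379 in the wrist view, and flange about 350 against block top about 351 in the scene crop. Lowering.

{"method": "arm_command", "body": {"deltas": [0, 0, 0.005, 0, 0, 0, 0.01, 0, 0, 0.005, 0, 0, 0, 0.01, 0, 0, 0.005, 0, 0, 0, 0.01, 0, 0, 0.004, 0, 0, 0, 0.01, 0, 0, 0.003, 0, 0, 0, 0.01, 0, 0, 0.002, 0, 0, 0, 0.01, 0, 0, 0, 0, 0, 0, 0.01, 0, 0, 0, 0, 0, 0, 0.01]}}

```text
clock: 7.32
position: [0.5098, -0.183, 0.0712]
eef_rot: [[0.147, 0.989, -0.0], [0.989, -0.147, -0.0], [-0.0, -0.0, -1.0]]
wrist_force: [0.8, 0.0, -0.4]
grip_width: 0.0178
```

Run:
```python
from h import *
st()
f=grab_frame("scene"); save("scene7.png",f,(235,130,345,230),6)
f=grab_frame("side"); save("side7.png",f,(270,210,390,310),6)
```

```text
7.32 [ 0.5098 -0.183   0.0712] yaw 81.52 tilt [-0.0001 -0.0001] F [ 0.8271  0.0092 -0.4024] w 0.0178 q [-0.4869  0.1904  1.7268 -0.0001  1.2245 -1.9096]
```

View pics/scene7.png

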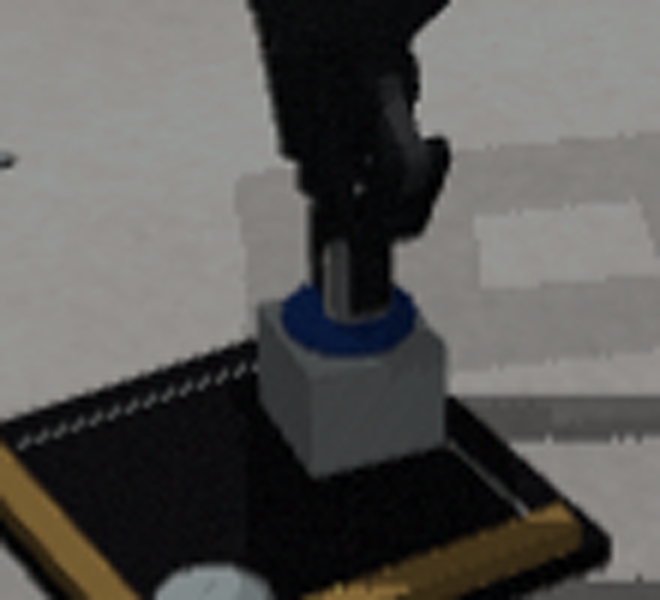

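View pics/side7.png

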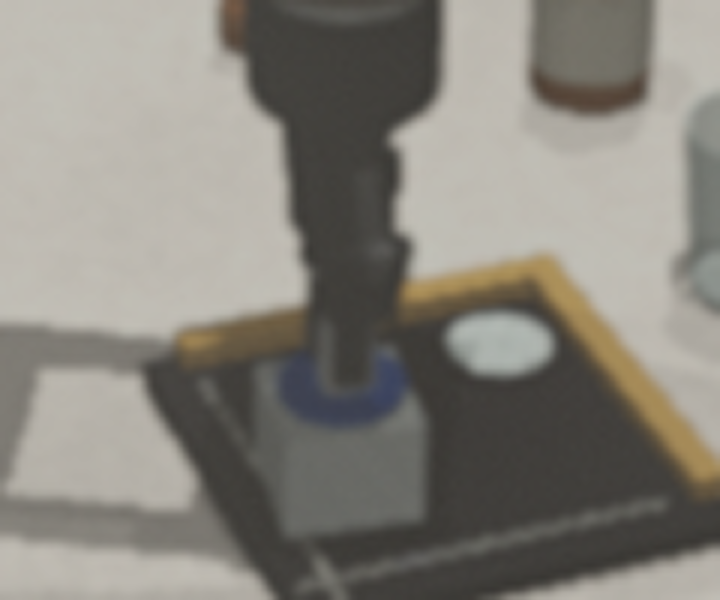

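The plug is in the well, with the flange about 1–2 mm above the block's top. I'll lower the last bit and release.

{"method": "arm_command", "body": {"deltas": [0, 0, 0.001, 0, 0, 0, 0.01, 0, 0, 0.001, 0, 0, 0, 0.01, 0, 0, 0, 0, 0, 0, 0.01, 0, 0, 0, 0, 0, 0, 0.01, 0, 0, 0, 0, 0, 0, 0.035, 0, 0, 0, 0, 0, 0, 0.035, 0, 0, 0, 0, 0, 0, 0.035, 0, 0, 0, 0, 0, 0, 0.035]}}

```text
clock: 8.08
position: [0.5097, -0.183, 0.0692]
eef_rot: [[0.147, 0.989, -0.0], [0.989, -0.147, -0.0], [-0.0, -0.0, -1.0]]
wrist_force: [0.1, -0.3, -0.2]
grip_width: 0.0351
```

{"method": "arm_command", "body": {"deltas": [0, 0, -0.01, 0, 0, 0, 0.04, 0, 0, -0.02, 0, 0, 0, 0.05, 0, 0.005, -0.02, 0, 0, 0, 0.085, 0, 0.01, -0.02, 0, 0, 0, 0.085, 0, 0.01, -0.015, 0, 0, 0, 0.085, 0, 0.01, 0, 0, 0, 0, 0.085, 0, 0, 0, 0, 0, 0, 0.085, 0, 0, 0, 0, 0, 0, 0.085]}}

```text
clock: 8.75
position: [0.5442, -0.188, 0.1536]
eef_rot: [[0.147, 0.989, -0.001], [0.989, -0.147, 0.0], [0.0, -0.001, -1.0]]
wrist_force: [0.4, -0.6, -0.9]
grip_width: 0.0852
```

Run:
```python
from h import *
import pickle
st()
f=grab_frame("wrist"); save("w8.png",f); pickle.dump(f,open("w8.pkl","wb"))
save("w8c.png",f,(260,170,390,310),4)
f=grab_frame("scene"); save("scene8.png",f,(235,130,345,230),6)
```

```text
8.75 [ 0.5442 -0.188   0.1536] yaw 81.54 tilt [-0.001   0.0003] F [ 0.3923 -0.6202 -0.9097] w 0.0852 q [-0.4663  0.1905  1.5492 -0.0001  1.403  -1.8894]
```

View pics/w8.png

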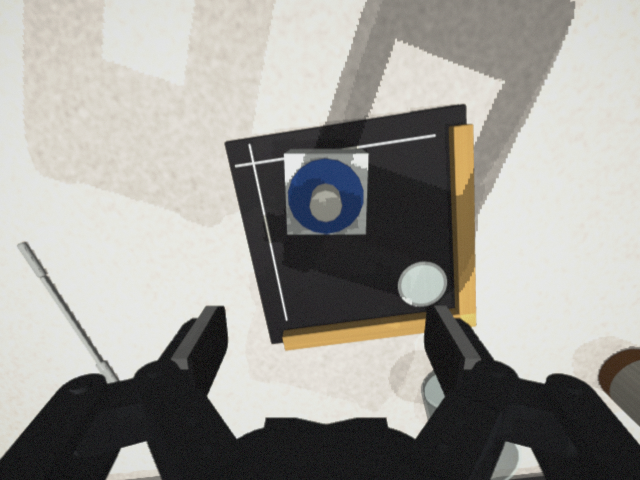

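View pics/w8c.png

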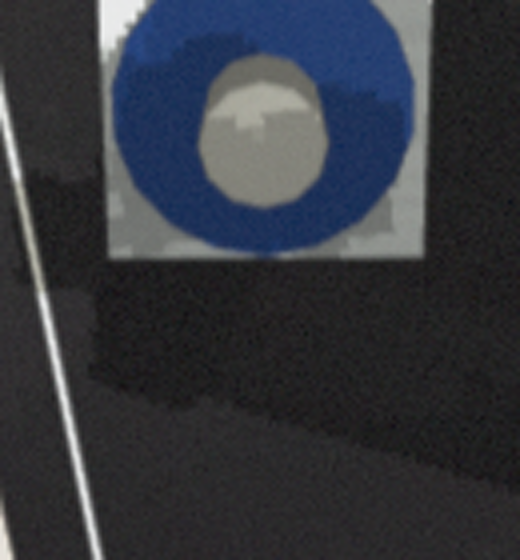

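View pics/scene8.png

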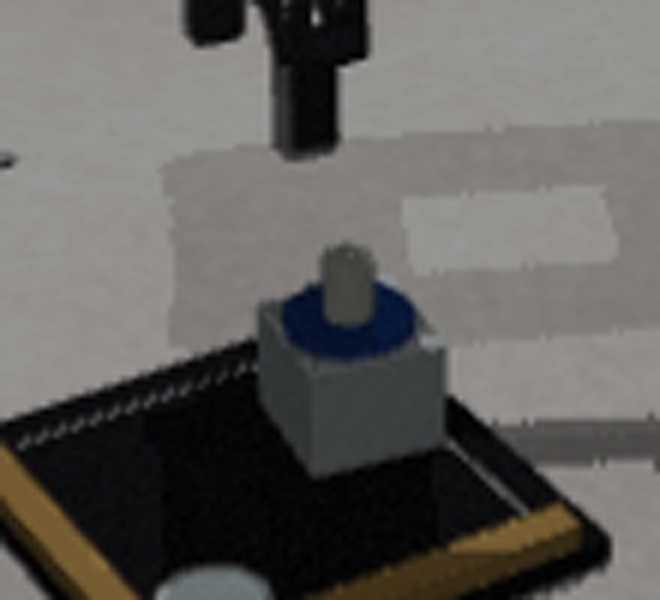

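Run:
```python
from h import *
import pickle
f=pickle.load(open("w8.pkl","rb"))
def C(x0,y0,s,P,z): return np.array([onz(f,x0+(x+.5)/s-.5,y0+(y+.5)/s-.5,z)[:2] for x,y in P])
print("bottom edge",C(260,170,4,[(108,258),(425,258)],.06),"knob",C(260,170,4,[(264,145)],.091))
W=cloud(f)
for (v,u) in((190,300),(190,350),(225,300),(222,350),(206,326),(170,326)): print(v,u,W[v,u])
plan([.51,-.183,.06],np.radians(81.6),8)
```

```text
bottom edge [[ 0.5335 -0.2149]
 [ 0.5417 -0.1591]] knob [[ 0.5101 -0.1834]]
190 300 [ 0.5032 -0.1999  0.0627]
190 350 [ 0.5078 -0.1665  0.0643]
225 300 [ 0.5284 -0.2044  0.0593]
222 350 [ 0.5298 -0.1693  0.0646]
206 326 [ 0.5103 -0.1832  0.0907]
170 326 [ 0.4924 -0.1805  0.0635]
row [-0.0, -0.0042, 0.0117] [-0.0002, -0.0, -0.0002] x 8
```

Checks pass: lid knob at (0.510,−0.183), on the block's centre; flange top about 0.064 m and knob top 0.091 m. Next I grasp the block by its sides.

{"method": "arm_command", "body": {"deltas": [0, -0.0085, 0.005, 0, 0, 0, 0.085, 0, -0.0085, 0.01, 0, 0, 0, 0.085, 0, -0.0085, 0.02, 0, 0, 0, 0.085, 0, -0.0085, 0.02, 0, 0, 0, 0.085, 0, 0, 0.02, 0, 0, 0, 0.085, 0, 0, 0.0185, 0, 0, 0, 0.085, 0, 0, 0, 0, 0, 0, 0.085, 0, 0, 0, 0, 0, 0, 0.085]}}

```text
clock: 9.52
position: [0.5099, -0.1829, 0.0602]
eef_rot: [[0.148, 0.989, -0.002], [0.989, -0.148, 0.001], [0.001, -0.002, -1.0]]
wrist_force: [-0.0, -0.6, 0.8]
grip_width: 0.085
```

Run:
```python
from h import *
st()
f=grab_frame("wrist"); save("w9.png",f)
plan([.51,-.183,.025],np.radians(81.6),4)
```

```text
9.52 [ 0.5099 -0.1829  0.0602] yaw 81.51 tilt [-0.002   0.0009] F [-0.0314 -0.5806  0.8118] w 0.085 q [-0.4865  0.2034  1.7359 -0.0001  1.2045 -1.9091]
row [0.0, -0.0002, 0.0091] [-0.0001, 0.0, -0.0004] x 4
```

View pics/w9.png

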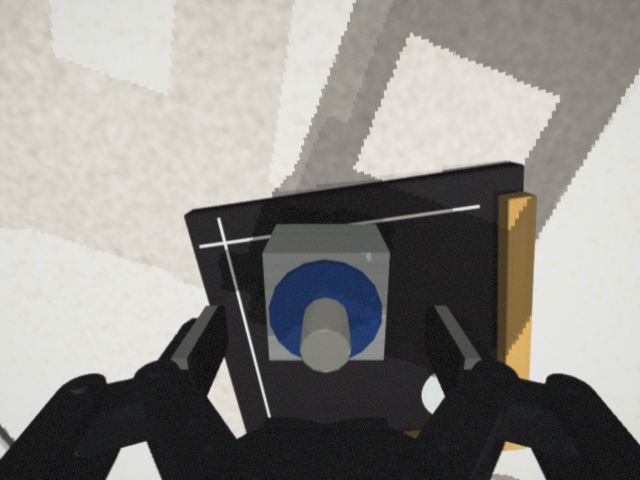

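The block (u 264–389) sits centred between the open fingers (u 225–435). I'll go down and close.

{"method": "arm_command", "body": {"deltas": [0, 0, 0.009, 0, 0, 0, 0.085, 0, 0, 0.009, 0, 0, 0, 0.085, 0, 0, 0.009, 0, 0, 0, 0.085, 0, 0, 0.008, 0, 0, 0, 0.085, 0, 0, 0, 0, 0, 0, 0.085, 0, 0, 0, 0, 0, 0, 0.05, 0, 0, 0, 0, 0, 0, 0.05, 0, 0, 0, 0, 0, 0, 0.05], "grip_force": 60}}

```text
clock: 10.23
position: [0.5111, -0.1833, 0.0264]
eef_rot: [[0.147, 0.989, 0.001], [0.989, -0.147, -0.0], [-0.0, 0.001, -1.0]]
wrist_force: [0.7, -0.6, -4.6]
grip_width: 0.0548
```

{"method": "arm_command", "body": {"deltas": [0, 0, 0, 0, 0, 0, 0.05, 0, 0, 0, 0, 0, 0, 0.05, 0, 0, 0, 0, 0, 0, 0.05, 0, 0, 0, 0, 0, 0, 0.05, 0, 0, 0, 0, 0, 0, 0.05, 0, 0, 0, 0, 0, 0, 0.05, 0, 0, 0, 0, 0, 0, 0.05, 0, 0, 0, 0, 0, 0, 0.05]}}

```text
clock: 10.9
position: [0.5111, -0.1833, 0.0263]
eef_rot: [[0.147, 0.989, 0.001], [0.989, -0.147, -0.001], [-0.0, 0.001, -1.0]]
wrist_force: [-1.1, 0.3, 6.0]
grip_width: 0.055
```

Run:
```python
from h import *
st()
f=grab_frame("wrist"); save("w10.png",f)
f=grab_frame("side"); save("side10.png",f,(270,210,390,310),6)
```

```text
10.9 [ 0.5111 -0.1833  0.0263] yaw 81.52 tilt [ 0.0009 -0.0006] F [-1.1399  0.2843  5.9759] w 0.055 q [-0.4862  0.2424  1.7657 -0.0001  1.1324 -1.9091]
```

View pics/w10.png

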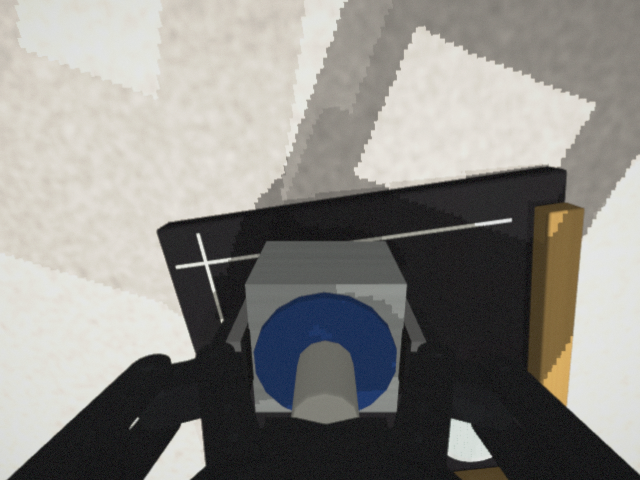

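View pics/side10.png

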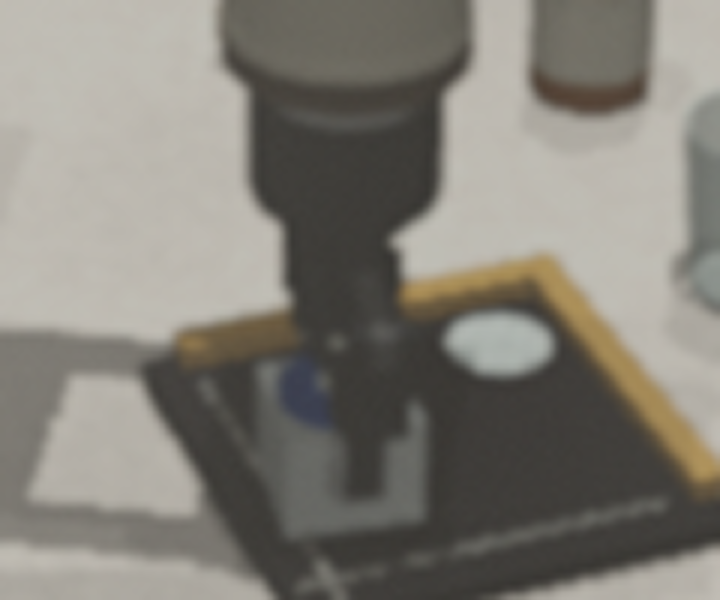

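The grip holds at 55 mm width. I'll slide and square the block to a point just short of the corner.

Run:
```python
from h import *
plan([.599,-.122,.0263],np.radians(89.7),16)
```

```text
row [0.0043, 0.0052, 0.0] [0.0001, 0.0, -0.0089] x 16
```

{"method": "arm_command", "body": {"deltas": [0.0043, 0.0052, 0, 0, 0, -0.0089, 0.05, 0.0043, 0.0052, 0, 0, 0, -0.0089, 0.05, 0.0043, 0.0052, 0, 0, 0, -0.0089, 0.05, 0.0043, 0.0052, 0, 0, 0, -0.0089, 0.05, 0.0043, 0.0052, 0, 0, 0, -0.0089, 0.05, 0.0043, 0.0052, 0, 0, 0, -0.0089, 0.05, 0.0043, 0.0052, 0, 0, 0, -0.0089, 0.05, 0.0043, 0.0052, 0, 0, 0, -0.0089, 0.05]}}

```text
clock: 11.67
position: [0.5562, -0.1543, 0.0263]
eef_rot: [[0.076, 0.997, -0.0], [0.997, -0.076, -0.001], [-0.001, 0.0, -1.0]]
wrist_force: [-6.8, -4.7, 8.9]
grip_width: 0.0549
```

{"method": "arm_command", "body": {"deltas": [0.0043, 0.0052, 0, 0, 0, -0.0089, 0.05, 0.0043, 0.0052, 0, 0, 0, -0.0089, 0.05, 0.0043, 0.0052, 0, 0, 0, -0.0089, 0.05, 0.0043, 0.0052, 0, 0, 0, -0.0089, 0.05, 0.0043, 0.0052, 0, 0, 0, -0.0089, 0.05, 0.0043, 0.0052, 0, 0, 0, -0.0089, 0.05, 0.0043, 0.0052, 0, 0, 0, -0.0089, 0.05, 0.0043, 0.0052, 0, 0, 0, -0.0089, 0.05]}}

```text
clock: 12.33
position: [0.5993, -0.1219, 0.0264]
eef_rot: [[0.005, 1.0, 0.0], [1.0, -0.005, -0.001], [-0.001, 0.0, -1.0]]
wrist_force: [-5.6, -5.2, 8.0]
grip_width: 0.0554
```

{"method": "arm_command", "body": {"deltas": [0, 0, 0, 0, 0, 0, 0.05, 0, 0, 0, 0, 0, 0, 0.05, 0, 0, 0, 0, 0, 0, 0.05, 0, 0, 0, 0, 0, 0, 0.05, 0, 0, 0, 0, 0, 0, 0.05, 0, 0, 0, 0, 0, 0, 0.05, 0, 0, 0, 0, 0, 0, 0.05, 0, 0, 0, 0, 0, 0, 0.05]}}

```text
clock: 13.0
position: [0.5999, -0.1213, 0.0264]
eef_rot: [[0.006, 1.0, 0.002], [1.0, -0.006, -0.0], [-0.0, 0.002, -1.0]]
wrist_force: [5.1, 2.1, 5.5]
grip_width: 0.0549
```

Run:
```python
from h import *
import pickle
st()
f=grab_frame("scene"); save("scene11.png",f,(215,140,345,255),6); pickle.dump(f,open("scene11.pkl","wb"))
f=grab_frame("side"); save("side11.png",f,(285,220,405,330),6); pickle.dump(f,open("side11.pkl","wb"))
f=grab_frame("wrist"); save("w11.png",f); pickle.dump(f,open("w11.pkl","wb"))
```

```text
13.0 [ 0.5999 -0.1213  0.0264] yaw 89.68 tilt [ 0.0019 -0.0002] F [5.1169 2.1433 5.5252] w 0.0549 q [-0.3256  0.3698  1.5955  0.0005  1.1744 -1.891 ]
```

View pics/scene11.png

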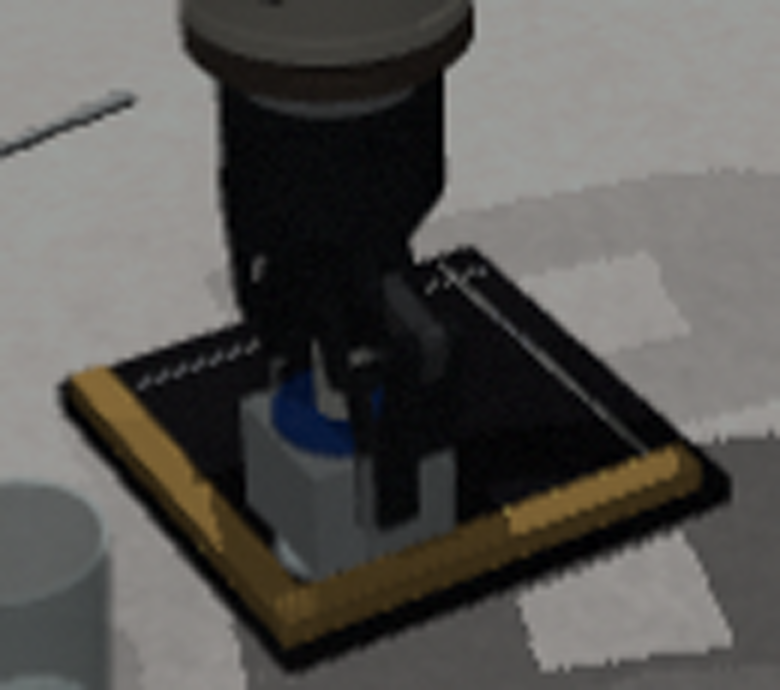

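View pics/side11.png

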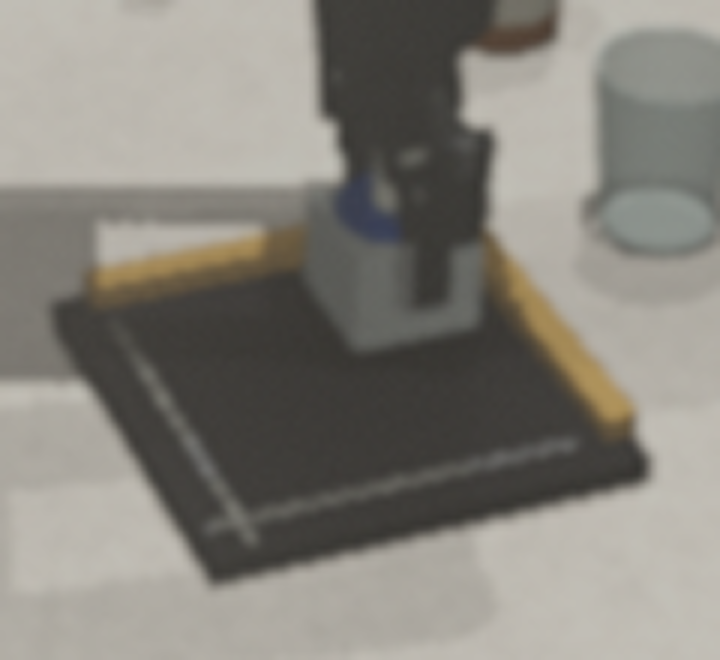

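View pics/w11.png

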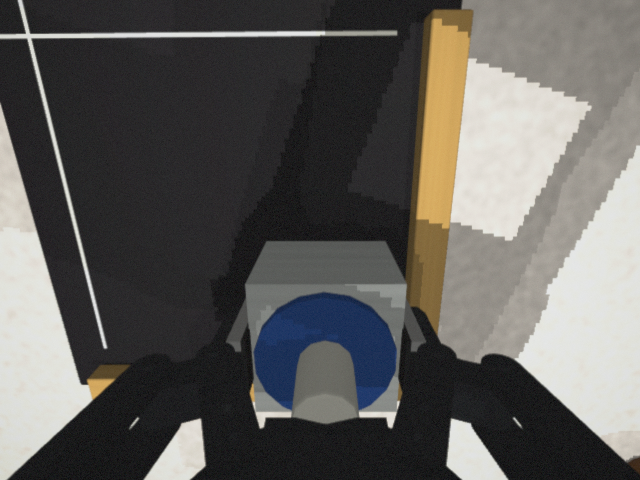

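The block now sits just short of both fences, still square in the hand, and the fingers clear fence B. I'll check the stage's yaw from this picture: scribed line (0,36)→(397,33) and fence B's inner top edge (428,10)→(407,225).

Run:
```python
from h import *
import pickle
f=pickle.load(open("w11.pkl","rb"))
A=lambda a,b,z:(onz(f,*a,z)[:2],onz(f,*b,z)[:2])
for n,a,b,z in(("x-line",(40,35),(397,33),.014),("y-line",(28,36),(105,347),.014)):
    p,q=A(a,b,z); d=q-p; print(n,p,q,np.degrees(np.arctan2(d[1],d[0])))
save("w11c.png",f,(390,0,490,240),3.2)
```

```text
x-line [ 0.4847 -0.2331] [ 0.4848 -0.0934] 89.94694182533524
y-line [ 0.485  -0.2379] [ 0.6288 -0.2376] 0.1375857277261089
```

View pics/w11c.png

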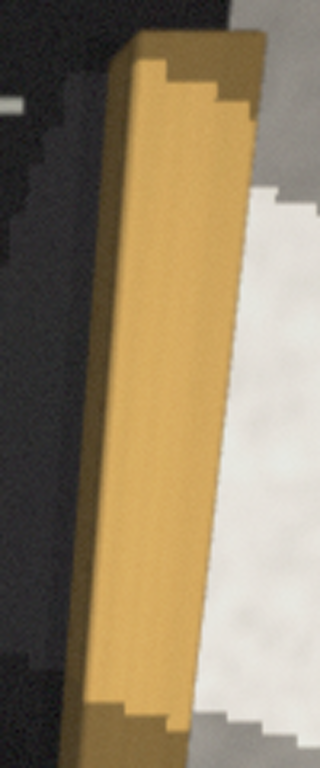

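The stage yaw is about 0°, so I need +0.3° of yaw. Creeping toward fence A.

{"method": "arm_command", "body": {"deltas": [0, 0.001, 0, 0, 0, -0.005, 0.05, 0, 0.001, 0, 0, 0, 0, 0.05, 0, 0.001, 0, 0, 0, 0, 0.05, 0, 0.001, 0, 0, 0, 0, 0.05, 0, 0.001, 0, 0, 0, 0, 0.05, 0, 0.001, 0, 0, 0, 0, 0.05, 0, 0.001, 0, 0, 0, 0, 0.05, 0, 0, 0, 0, 0, 0, 0.05]}}

```text
clock: 13.82
position: [0.6055, -0.1217, 0.0263]
eef_rot: [[0.001, 1.0, -0.001], [1.0, -0.001, -0.0], [-0.0, -0.001, -1.0]]
wrist_force: [-8.7, 0.2, 14.0]
grip_width: 0.0551
```

{"method": "arm_command", "body": {"deltas": [0, 0.0005, 0, 0, 0, 0, 0.05, 0, 0.0005, 0, 0, 0, 0, 0.05, 0, 0.0005, 0, 0, 0, 0, 0.05, 0, 0.0005, 0, 0, 0, 0, 0.05, 0, 0, 0, 0, 0, 0, 0.05, 0, 0, 0, 0, 0, 0, 0.05, 0, 0, 0, 0, 0, 0, 0.05, 0, 0, 0, 0, 0, 0, 0.05]}}

```text
clock: 14.48
position: [0.6074, -0.1216, 0.0264]
eef_rot: [[0.001, 1.0, -0.001], [1.0, -0.001, -0.0], [-0.0, -0.001, -1.0]]
wrist_force: [-10.5, 0.3, 14.8]
grip_width: 0.0553
```

{"method": "arm_command", "body": {"deltas": [0, 0.0007, 0, 0, 0, 0, 0.05, 0, 0.0007, 0, 0, 0, 0, 0.05, 0, 0.0007, 0, 0, 0, 0, 0.05, 0, 0, 0, 0, 0, 0, 0.05, 0, 0, 0, 0, 0, 0, 0.05, 0, 0, 0, 0, 0, 0, 0.05, 0, 0, 0, 0, 0, 0, 0.05, 0, 0, 0, 0, 0, 0, 0.05]}}

```text
clock: 15.15
position: [0.6096, -0.1216, 0.0263]
eef_rot: [[0.001, 1.0, -0.001], [1.0, -0.001, -0.0], [-0.0, -0.001, -1.0]]
wrist_force: [-10.1, -0.1, 13.5]
grip_width: 0.0551
```

{"method": "arm_command", "body": {"deltas": [0, 0.0007, 0, 0, 0, 0, 0.05, 0, 0.0007, 0, 0, 0, 0, 0.05, 0, 0.0007, 0, 0, 0, 0, 0.05, 0, 0, 0, 0, 0, 0, 0.05, 0, 0, 0, 0, 0, 0, 0.05, 0, 0, 0, 0, 0, 0, 0.05, 0, 0, 0, 0, 0, 0, 0.05, 0, 0, 0, 0, 0, 0, 0.05]}}

```text
clock: 15.82
position: [0.6117, -0.1216, 0.0264]
eef_rot: [[0.001, 1.0, -0.001], [1.0, -0.001, -0.0], [-0.0, -0.001, -1.0]]
wrist_force: [-9.1, 0.4, 13.3]
grip_width: 0.0552
```

{"method": "arm_command", "body": {"deltas": [0, 0.0005, 0, 0, 0, 0, 0.05, 0, 0.0005, 0, 0, 0, 0, 0.05, 0, 0.0005, 0, 0, 0, 0, 0.05, 0, 0, 0, 0, 0, 0, 0.05, 0, 0, 0, 0, 0, 0, 0.05, 0, 0, 0, 0, 0, 0, 0.05, 0, 0, 0, 0, 0, 0, 0.05, 0, 0, 0, 0, 0, 0, 0.05]}}

```text
clock: 16.48
position: [0.6127, -0.1217, 0.0264]
eef_rot: [[0.001, 1.0, -0.002], [1.0, -0.001, -0.0], [-0.0, -0.002, -1.0]]
wrist_force: [-14.0, 0.7, 17.3]
grip_width: 0.055
```

Run:
```python
from h import *
import pickle
st()
f=grab_frame("scene"); save("scene12.png",f,(245,190,305,250),10)
f=grab_frame("side"); save("side12.png",f,(325,235,385,290),10)
f=grab_frame("wrist"); save("w12.png",f); pickle.dump(f,open("w12.pkl","wb"))
```

```text
16.48 [ 0.6127 -0.1217  0.0264] yaw 89.96 tilt [-0.0022 -0.0004] F [-13.9925   0.7495  17.2652] w 0.055 q [-0.3187  0.3955  1.5593 -0.0011  1.1888 -1.8884]
```

View pics/scene12.png

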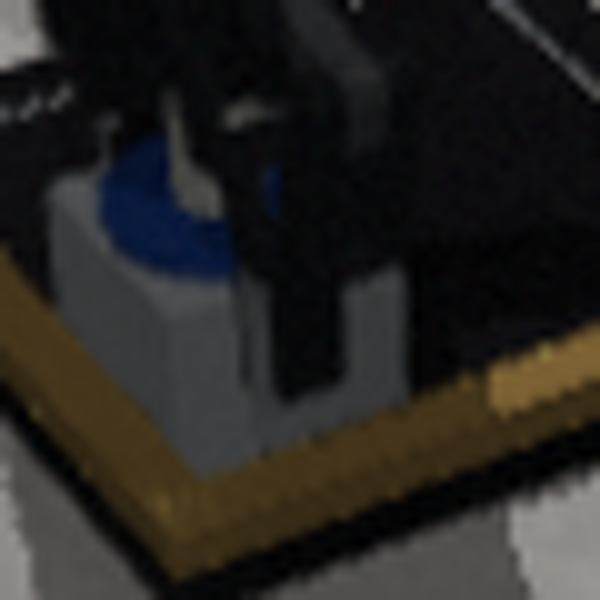

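View pics/side12.png

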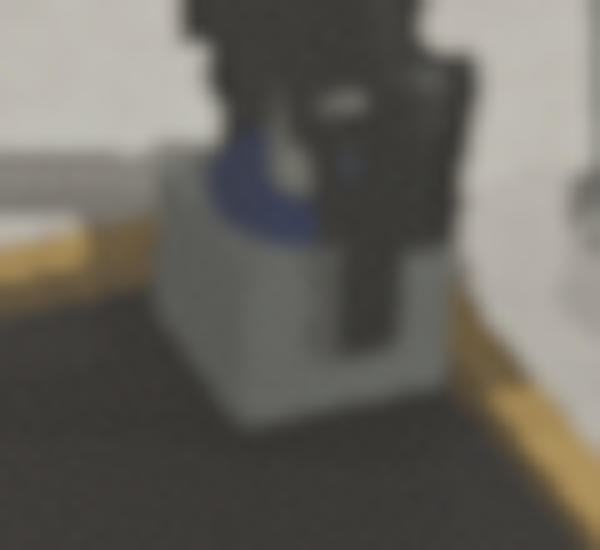

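View pics/w12.png

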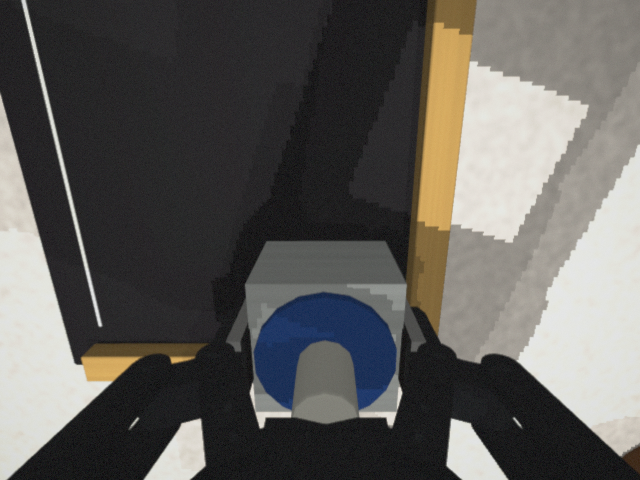

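Contact with fence A has begun (Fx about −14 N against about −9 N sliding). Now I move toward fence B, about 9 mm away.

{"method": "arm_command", "body": {"deltas": [0.001, 0, 0, 0, 0, 0, 0.05, 0.001, 0, 0, 0, 0, 0, 0.05, 0.001, 0, 0, 0, 0, 0, 0.05, 0.001, 0, 0, 0, 0, 0, 0.05, 0.001, 0, 0, 0, 0, 0, 0.05, 0.001, 0, 0, 0, 0, 0, 0.05, 0.001, 0, 0, 0, 0, 0, 0.05, 0, 0, 0, 0, 0, 0, 0.05]}}

```text
clock: 17.3
position: [0.6128, -0.1167, 0.0264]
eef_rot: [[0.001, 1.0, -0.002], [1.0, -0.001, -0.003], [-0.003, -0.002, -1.0]]
wrist_force: [-14.4, -17.5, 13.7]
grip_width: 0.0555
```

{"method": "arm_command", "body": {"deltas": [0.0007, 0, 0, 0, 0, 0, 0.05, 0.0007, 0, 0, 0, 0, 0, 0.05, 0.0006, 0, 0, 0, 0, 0, 0.05, 0, 0, 0, 0, 0, 0, 0.05, 0, 0, 0, 0, 0, 0, 0.05, 0, 0, 0, 0, 0, 0, 0.05, 0, 0, 0, 0, 0, 0, 0.05, 0, 0, 0, 0, 0, 0, 0.05]}}

```text
clock: 17.97
position: [0.6127, -0.1147, 0.0264]
eef_rot: [[0.001, 1.0, -0.002], [1.0, -0.001, -0.003], [-0.003, -0.002, -1.0]]
wrist_force: [-16.4, -18.6, 14.9]
grip_width: 0.0549
```

```bash
python3 -c "
from h import *
st()"
```

```text
17.97 [ 0.6127 -0.1147  0.0264] yaw 89.92 tilt [-0.002  -0.0034] F [-16.4097 -18.5817  14.8672] w 0.0549 q [-0.3066  0.3926  1.5633 -0.0041  1.1866 -1.8745]
```

{"method": "arm_command", "body": {"deltas": [0.0007, 0, 0, 0, 0, 0, 0.05, 0.0007, 0, 0, 0, 0, 0, 0.05, 0.0006, 0, 0, 0, 0, 0, 0.05, 0, 0, 0, 0, 0, 0, 0.05, 0, 0, 0, 0, 0, 0, 0.05, 0, 0, 0, 0, 0, 0, 0.05, 0, 0, 0, 0, 0, 0, 0.05, 0, 0, 0, 0, 0, 0, 0.05]}}

```text
clock: 18.63
position: [0.6127, -0.1127, 0.0264]
eef_rot: [[0.001, 1.0, -0.002], [1.0, -0.001, -0.003], [-0.003, -0.002, -1.0]]
wrist_force: [-14.8, -17.5, 15.0]
grip_width: 0.0549
```

{"method": "arm_command", "body": {"deltas": [0.0005, 0, 0, 0, 0, 0, 0.05, 0.0005, 0, 0, 0, 0, 0, 0.05, 0, 0, 0, 0, 0, 0, 0.05, 0, 0, 0, 0, 0, 0, 0.05, 0, 0, 0, 0, 0, 0, 0.05, 0, 0, 0, 0, 0, 0, 0.05, 0, 0, 0, 0, 0, 0, 0.05, 0, 0, 0, 0, 0, 0, 0.05]}}

```text
clock: 19.3
position: [0.6128, -0.1117, 0.0264]
eef_rot: [[0.001, 1.0, -0.002], [1.0, -0.001, -0.003], [-0.003, -0.002, -1.0]]
wrist_force: [-15.0, -17.3, 13.9]
grip_width: 0.055
```

```bash
python3 -c "
from h import *
st()"
```

```text
19.3 [ 0.6128 -0.1117  0.0264] yaw 89.92 tilt [-0.0019 -0.0034] F [-15.0125 -17.3342  13.9485] w 0.055 q [-0.302   0.3916  1.5647 -0.0041  1.1861 -1.8699]
```

{"method": "arm_command", "body": {"deltas": [0.0005, 0, 0, 0, 0, 0, 0.05, 0.0005, 0, 0, 0, 0, 0, 0.05, 0.0005, 0, 0, 0, 0, 0, 0.05, 0, 0, 0, 0, 0, 0, 0.05, 0, 0, 0, 0, 0, 0, 0.05, 0, 0, 0, 0, 0, 0, 0.05, 0, 0, 0, 0, 0, 0, 0.05, 0, 0, 0, 0, 0, 0, 0.05]}}

```text
clock: 19.97
position: [0.6127, -0.1105, 0.0264]
eef_rot: [[0.001, 1.0, -0.002], [1.0, -0.001, -0.004], [-0.004, -0.002, -1.0]]
wrist_force: [-14.3, -19.1, 13.9]
grip_width: 0.0554
```

{"method": "arm_command", "body": {"deltas": [0.0005, 0, 0, 0, 0, 0, 0.05, 0.0005, 0, 0, 0, 0, 0, 0.05, 0, 0, 0, 0, 0, 0, 0.05, 0, 0, 0, 0, 0, 0, 0.05, 0, 0, 0, 0, 0, 0, 0.05, 0, 0, 0, 0, 0, 0, 0.05, 0, 0, 0, 0, 0, 0, 0.05, 0, 0, 0, 0, 0, 0, 0.05]}}

```text
clock: 20.63
position: [0.6128, -0.1105, 0.0265]
eef_rot: [[0.001, 1.0, -0.002], [1.0, -0.001, -0.005], [-0.005, -0.002, -1.0]]
wrist_force: [-15.0, -27.4, 12.1]
grip_width: 0.0547
```

```bash
python3 -c "
from h import *
st()"
```

```text
20.63 [ 0.6128 -0.1105  0.0265] yaw 89.92 tilt [-0.0018 -0.0054] F [-14.9864 -27.4186  12.1291] w 0.0547 q [-0.2991  0.3909  1.5656 -0.0061  1.1852 -1.8662]
```

Fence B contact is clear: motion stopped at y = −0.1105 and Fy rose to −27 N. Adding a little more push on both.

{"method": "arm_command", "body": {"deltas": [0, 0.0004, 0, 0, 0, 0, 0.05, 0, 0.0004, 0, 0, 0, 0, 0.05, 0, 0, 0, 0, 0, 0, 0.05, 0, 0, 0, 0, 0, 0, 0.05, 0, 0, 0, 0, 0, 0, 0.05, 0, 0, 0, 0, 0, 0, 0.05, 0, 0, 0, 0, 0, 0, 0.05, 0, 0, 0, 0, 0, 0, 0.05]}}

```text
clock: 21.3
position: [0.6128, -0.1105, 0.0265]
eef_rot: [[0.001, 1.0, -0.004], [1.0, -0.001, -0.005], [-0.005, -0.004, -1.0]]
wrist_force: [-24.1, -27.3, 18.3]
grip_width: 0.0554
```

Run:
```python
from h import *
import pickle
st()
f=grab_frame("scene"); save("scene13.png",f,(235,180,315,255),9); pickle.dump(f,open("scene13.pkl","wb"))
f=grab_frame("side"); save("side13.png",f,(325,235,385,290),10)
f=grab_frame("wrist"); save("w13.png",f); pickle.dump(f,open("w13.pkl","wb"))
st()
```

```text
21.3 [ 0.6128 -0.1105  0.0265] yaw 89.92 tilt [-0.0035 -0.0053] F [-24.1004 -27.299   18.322 ] w 0.0554 q [-0.2989  0.3919  1.5641 -0.0066  1.1874 -1.8658]
21.45 [ 0.6128 -0.1105  0.0265] yaw 89.92 tilt [-0.0036 -0.0052] F [-23.8546 -26.7263  17.7902] w 0.0551 q [-0.2989  0.3919  1.5641 -0.0065  1.1874 -1.8659]
```

View pics/scene13.png

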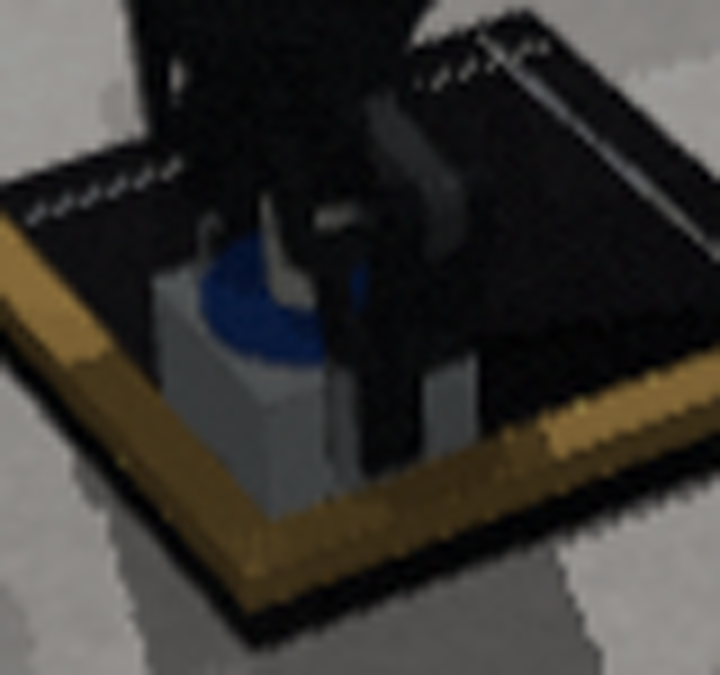

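View pics/side13.png

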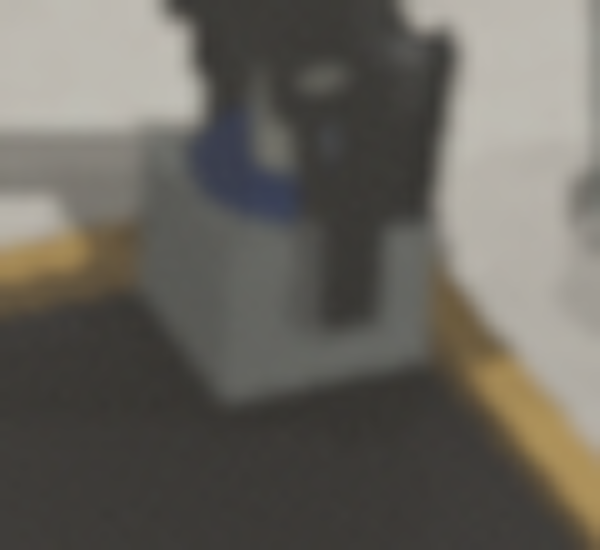

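View pics/w13.png

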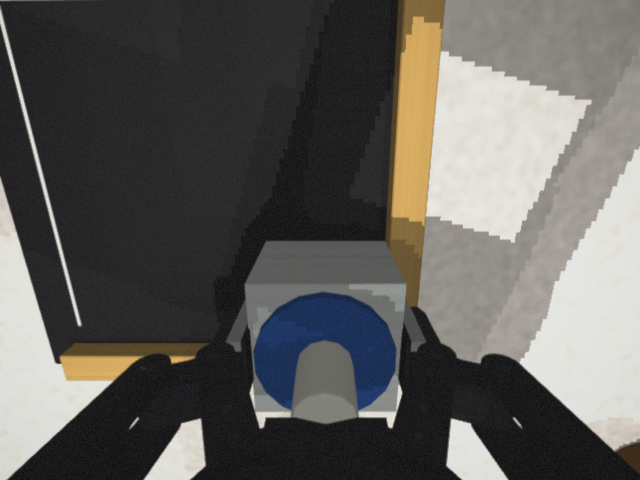

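The block's corner meets both fences, the lid is still on, and nothing looks tilted. I'll add a bit more y push so fence B carries well above friction.

{"method": "arm_command", "body": {"deltas": [0.0004, 0, 0, 0, 0, 0, 0.05, 0.0004, 0, 0, 0, 0, 0, 0.05, 0, 0, 0, 0, 0, 0, 0.05, 0, 0, 0, 0, 0, 0, 0.05, 0, 0, 0, 0, 0, 0, 0.05, 0, 0, 0, 0, 0, 0, 0.05, 0, 0, 0, 0, 0, 0, 0.05, 0, 0, 0, 0, 0, 0, 0.05]}}

```text
clock: 22.12
position: [0.6128, -0.1104, 0.0265]
eef_rot: [[0.001, 1.0, -0.003], [1.0, -0.001, -0.006], [-0.006, -0.003, -1.0]]
wrist_force: [-23.4, -34.1, 17.5]
grip_width: 0.0554
```

{"method": "arm_command", "body": {"deltas": [0, 0, 0, 0, 0, 0, 0.05, 0, 0, 0, 0, 0, 0, 0.05, 0, 0, 0, 0, 0, 0, 0.05, 0, 0, 0, 0, 0, 0, 0.05, 0, 0, 0, 0, 0, 0, 0.05, 0, 0, 0, 0, 0, 0, 0.05, 0, 0, 0, 0, 0, 0, 0.05, 0, 0, 0, 0, 0, 0, 0.05]}}

```text
clock: 22.78
position: [0.6128, -0.1105, 0.0265]
eef_rot: [[0.002, 1.0, -0.003], [1.0, -0.002, -0.006], [-0.006, -0.003, -1.0]]
wrist_force: [-24.2, -34.4, 16.7]
grip_width: 0.055
```

Run:
```python
from h import *
st()
f=grab_frame("wrist"); save("w14.png",f,(200,200,460,440),3); W=cloud(f)
save("w14d.png",f,(200,200,460,440),3)
for (v,u) in((290,265),(290,385),(320,275),(320,380),(360,265),(360,380),(408,325),(280,326),(260,300)): print(v,u,W[v,u])
```

```text
22.78 [ 0.6128 -0.1105  0.0265] yaw 89.91 tilt [-0.0035 -0.0064] F [-24.2062 -34.4193  16.7265] w 0.055 q [-0.2983  0.3918  1.5643 -0.0077  1.187  -1.8647]
290 265 [ 0.5863 -0.1319  0.0591]
290 385 [ 0.5866 -0.0898  0.0583]
320 275 [ 0.5954 -0.1281  0.0639]
320 380 [ 0.5957 -0.0918  0.0632]
360 265 [ 0.6111 -0.1322  0.0649]
360 380 [ 0.6116 -0.0912  0.064 ]
408 325 [ 0.6078 -0.1107  0.0902]
280 326 [ 0.5835 -0.1105  0.0569]
260 300 [ 0.5832 -0.1211  0.0389]
```

View pics/w14.png

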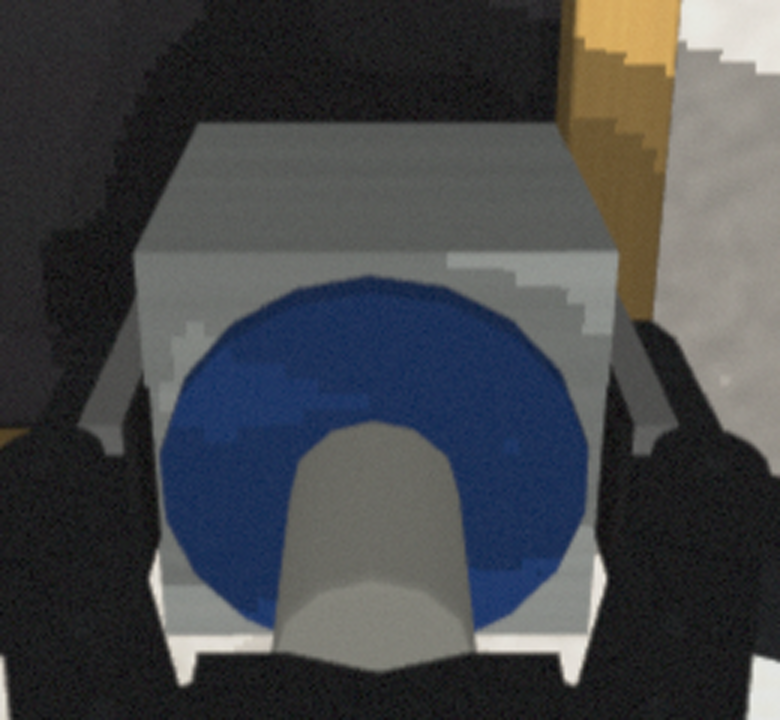

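The block's top is level at 0.059 m and the flange at 0.064 m. Its centre is about (0.611,−0.1105), against the measured window centre (0.611,−0.111). Forces are steady, so I'm handing in.

```bash
python3 -c "
from workcell import finish_job
print(finish_job())"
```

```text
the job is handed in; nothing more can be done
None
```

The lidded block is in the stage corner, and I handed the job in at about 23 s with the gripper still holding it against both fences. `finish_job()` gives no verdict, so the points below are my own last checks.

**What I did:**
- **Lid:** I set it in the well while the block stood about 12 cm from the corner. The knob measured within about 1 mm of the block's centre.
- **Block:** I gripped it by its sides, slid it flat along the stage while squaring it up, and pressed it against fence A, then fence B.

**Last checks:**
- **Push:** the wrist force was steady at about −24 N in x and −34 N in y, and the block did not move when I pushed harder.
- **Position:** the block's centre is about (0.611, −0.1105), against (0.611, −0.111) for the seat in the wrist camera. The scene and side cameras put the seat up to 3 mm from that.
- **Angle:** the tool's yaw is 89.9°, with the stage measured at about 0°, and its tilt is about 0.007 rad.
- **Lid seating:** the flange top is at 0.064 m and the knob top at 0.090 m, so the lid is still seated.

**Not directly verified:** friction makes up part of the wrist force, so the load on each fence is inferred. I estimate roughly 12 N or more on fence B and somewhat more on fence A, against the 2 N needed. I did not re-measure the bystanders, but no move went near them.

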